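Click two battery packs into the sloping charging dock

ROBOT

A 6-joint arm with a two-finger parallel gripper is mounted at the origin on the work surface. World frame = base frame: x ahead of the robot, y to its left, z up, the work surface at z = 0. Lengths are in m, angles in rad, forces in N, time in s.
With the tool pointing down it reaches from about 0.35 to 1 m from the base axis. Payload 7.1 kg.
Tool frame: the origin (TCP) lies at the very end of the fingers, on their centre line; the grasp point (between the pads) lies 19 mm behind it; z points along the fingers, y is the line along which they close (so a half turn about z gives the same grasp; the last joint's range is limited). The gripper opens to 85 mm and grips with 20 to 120 N. Pads are 22 mm wide; open, the fingers measure 114 mm over their backs; the gripper's body (76 mm by 85 mm) begins 54 mm behind the grasp point. The pads swing forward as they close: fully open they stand 13 mm farther back than shut.
Start: joints at [-1.179, 0.423, 1.63, -0, 1.089, -0.019], TCP at [0.25, -0.573, 0.231] pointing down, gripper open.
Joint ranges: [-3, 3], [-0.9, 2.11], [0.09, 2.58], [-1.31, 4.45], [0.11, 2.69], [-2.54, 2.54]. Speed limits (rad/s): [2.39, 2.39, 3.01, 3.14, 3.14, 3.14].

INTERFACE

Orientations are given as a rotation vector (axis times angle).
In Python, from cell import state, get_image, job_done gives the robot as it stands. The module is installed in compiled form; this text tells all that it offers.
- The arm moves only by the shell command python3 -m inch 'ROWS' [FORCE]. ROWS is JSON, a list of rows, each an object of numbers: "rx", "ry", "rz": the turn, a rotation vector about the tool's x, y, z in degrees; "tx", "ty", "tz": the shift along the tool's x, y, z in m; "gripper": the finger opening in m, from 0 to 0.0854. A call has 1 to 20 rows; each row shifts and turns the commanded pose from where the row before left it, along the tool's axes as they then stand; what a row does not reach is not made up. A row lasts 1/8 s, in which the tool goes at most 62.5 mm and 10.7 degrees, less where a joint would pass 70% of its speed; a pose out of reach is approached as far as the arm can. A call with a gripper value outside its range is refused whole. The fingers move at their own pace and stop on an object; FORCE is the grip in N (left out, the last holds). Time passes only in rows, so rows that do not move let the fingers close. It gives the time, the measured TCP pose, the force, the opening and the grip force at its end, in the units of the state.
- state(): the state, without advancing time (a new reading comes with each control period).
- get_image(name): name is "scene" or "top" or "wrist"; returns a dict with "image" (384x512x3 uint8, blue, green, red), "depth" (384x512 float32, m along the optical axis (not along the pixel's ray), 0 where there is no reading), "fovy" (degrees; the focal length in pixels is half the picture's height over the tangent of half this angle, whatever the lens; pixels are square), "cx", "cy" (the principal point, pixels), "k1" (the pictures are not rectified: a ray, as slopes to the right and down, at radius r is drawn at 1 + k1 r^2 times it, then the intrinsics apply), "rvec" (rotation vector, rad) and "tvec" (3), from world to camera coordinates, as OpenCV has them. Camera axes: x right, y down, z forward; pixel columns grow to the right and rows downward; lengths in m; the calibration is good to about 2 mm. A picture is of the moment at which its call begins.
- job_done(): hands the job in; it is judged then, once.
The state is a dict: "clock": time; "joints": joint angles; "joint_velocities": joint speeds; "joint_efforts": joint torques, N m; "position": TCP position; "tcp_rot": TCP orientation; "wrist_force": force on the tool from outside, world axes, zero at the start; "wrist_torque": the same for the moment, N m; "opening": finger opening in m; "grasp_force": force on a finger pad.
Only numpy, scipy, OpenCV 4.12 (cv2) and the standard library are available. Lean on these libraries where they do the work, as an engineer would, in place of code of your own. Each camera call takes 0.05 s, during which the arm holds its last target. There are 200 camera calls.

TASK

Charge the two blue cordless-tool battery packs: slide each one, nose first, down its own sloping bay of the two-bay charging dock, under the yellow lips, and push it past the sprung balls until it clicks fully home against the end stop. How deep the stop sits differs from bay to bay, so feel for it: push past the click but no harder than that takes, as the red end stop is sprung and must not be driven deep, and leave the other things on the bench where they are.

Things in the scene. Friction and masses are not known exactly. Their poses are not given: they have to be found in the camera images.
- pack_a_center (a point): battery pack A: blue and black, 90 long (x), 66 wide (y), 60 mm tall, 0.3 to 0.55 kg. This point: middle of length and width, 30 mm above its underside. x to its nose, z up. The blue body to grip is 52 mm wide across y, from 33 mm behind this point to 27 ahead, 10 to 60 mm above the underside; keep fingertips 20 mm or more above it to clear the dock's lips. Orange button on top at the tail.
- pack_b_center (a point): battery pack B: blue and black, 90 long (x), 66 wide (y), 60 mm tall, 0.3 to 0.55 kg. This point: middle of length and width, 30 mm above its underside. x to its nose, z up. The blue body to grip is 52 mm wide across y, from 33 mm behind this point to 27 ahead, 10 to 60 mm above the underside; keep fingertips 20 mm or more above it to clear the dock's lips. Orange button on top at the tail.
- pack_a_nose (a point): nose point of pack A, 45 mm ahead of its centre, 5 mm above its underside. The pack's black foot is 10 mm thick: 66 mm wide from the tail to 30 mm behind this point, then a 54 mm wide tongue to here, with two copper contacts on top and, on each side, a round bump (radius 5 mm, standing out 5 mm) 14 mm behind this point.
- pack_b_nose (a point): nose point of pack B, 45 mm ahead of its centre, 5 mm above its underside. The pack's black foot is 10 mm thick: 66 mm wide from the tail to 30 mm behind this point, then a 54 mm wide tongue to here, with two copper contacts on top and, on each side, a round bump (radius 5 mm, standing out 5 mm) 14 mm behind this point.
- charger: charging dock, fixed: black wedge, grey slippery sloping deck, 212 wide (y), 172 mm long, two bays 108 mm apart, mouths on its high -x side. Origin: underside below the bay points, x the way the bays run down. Walls 69 mm apart, 12.5 tall, flaring at the mouth, guide the foot; yellow lips 59 mm apart hang 12.5 to 16.5 mm over the floor: packs must slide in from the mouth.
- glue: pale glue bottle with a yellow label and orange cap, 56 mm across, 150 mm tall, loose: leave alone
- sanding_block: cork sanding block 100 x 60 x 28 mm, loose: leave alone
- tape_measure: yellow tape measure, 68 x 34 x 64 mm, loose: leave alone
- offcut: wooden offcut 160 x 45 x 22 mm, loose: leave alone
- screw_tin: open tin, 84 mm across, 75 mm tall, loose: leave alone
- brush: paint brush 200 mm long, loose: leave alone
- drill: blue cordless drill lying on its side, about 230 x 180 x 60 mm, loose: leave alone
- left_bay (a point): left bay (+y side of the dock): a point on its middle line, 30 mm above its floor. x: the way packs slide, 15 deg below level plus the dock's yaw; z square to it. A home pack has these axes; its centre lies on this x line, 20 mm before to 20 beyond this point: the catch is clamped anywhere in that span, unmeasured. Floor begins (open mouth) 81 mm before this point; lips from 46 to 6 mm before it.
- right_bay (a point): right bay (-y side of the dock): a point on its middle line, 30 mm above its floor. x: the way packs slide, 15 deg below level plus the dock's yaw; z square to it. A home pack has these axes; its centre lies on this x line, 20 mm before to 20 beyond this point: the catch is clamped anywhere in that span, unmeasured. Floor begins (open mouth) 81 mm before this point; lips from 46 to 6 mm before it.
- contact_left (a joint): copper contact plunger on the left bay's catch, pressed in (m) as the pack comes home: 0 free, about 0.003 when home, under 1 N. Two sprung balls at the catch's sides: the pack's bumps meet them 15 mm short of home and need about 8 N (not the end); at 7 mm short they pass and the balls draw the pack home against the stop.
- contact_right (a joint): copper contact plunger on the right bay's catch, pressed in (m) as the pack comes home: 0 free, about 0.003 when home, under 1 N. Two sprung balls at the catch's sides: the pack's bumps meet them 15 mm short of home and need about 8 N (not the end); at 7 mm short they pass and the balls draw the pack home against the stop.
- stop_left (a joint): red sprung end stop of the left bay's catch, 82 mm wide, where the nose of a home pack rests. Value: how far it is driven in (m): 0 free, under 0.001 with a seated pack, about 1 mm more for each 4 N of push; driven past 5 mm (about 22 N) it is overloaded.
- stop_right (a joint): red sprung end stop of the right bay's catch, 82 mm wide, where the nose of a home pack rests. Value: how far it is driven in (m): 0 free, under 0.001 with a seated pack, about 1 mm more for each 4 N of push; driven past 5 mm (about 22 N) it is overloaded.
Things that resemble listed ones, but are neither listed nor needed, are in the scene too. What is shaped like the part that bears pack_a_center but pink or purple is not meant.

How it is judged:
On the way:
1. one pack is clicked fully home in a bay (((value of joint contact_left above 0.0018 m and x of pack_a_center in the frame of left_bay between -0.024 and 0.025 m and y of pack_a_center in the frame of left_bay between -0.004 and 0.004 m and z of pack_a_center in the frame of left_bay between -0.004 and 0.004 m and x of pack_a_nose in the frame of left_bay between 0.02 and 0.071 m) or (value of joint contact_right above 0.0018 m and x of pack_a_center in the frame of right_bay between -0.024 and 0.025 m and y of pack_a_center in the frame of right_bay between -0.004 and 0.004 m and z of pack_a_center in the frame of right_bay between -0.004 and 0.004 m and x of pack_a_nose in the frame of right_bay between 0.02 and 0.071 m) or (value of joint contact_left above 0.0018 m and x of pack_b_center in the frame of left_bay between -0.024 and 0.025 m and y of pack_b_center in the frame of left_bay between -0.004 and 0.004 m and z of pack_b_center in the frame of left_bay between -0.004 and 0.004 m and x of pack_b_nose in the frame of left_bay between 0.02 and 0.071 m) or (value of joint contact_right above 0.0018 m and x of pack_b_center in the frame of right_bay between -0.024 and 0.025 m and y of pack_b_center in the frame of right_bay between -0.004 and 0.004 m and z of pack_b_center in the frame of right_bay between -0.004 and 0.004 m and x of pack_b_nose in the frame of right_bay between 0.02 and 0.071 m))), for 0.1 s.
At the end, for the whole second after the job is handed in: One pack in each bay (either one), nose first, lying in the bay within 4 mm of its middle line and floor height, and home on its stop: the bay's contact plunger pressed in more than 1.8 mm, staying so with the hand clear ((((value of joint contact_left above 0.0018 m and x of pack_a_center in the frame of left_bay between -0.024 and 0.025 m and y of pack_a_center in the frame of left_bay between -0.004 and 0.004 m and z of pack_a_center in the frame of left_bay between -0.004 and 0.004 m and x of pack_a_nose in the frame of left_bay between 0.02 and 0.071 m) and (value of joint contact_right above 0.0018 m and x of pack_b_center in the frame of right_bay between -0.024 and 0.025 m and y of pack_b_center in the frame of right_bay between -0.004 and 0.004 m and z of pack_b_center in the frame of right_bay between -0.004 and 0.004 m and x of pack_b_nose in the frame of right_bay between 0.02 and 0.071 m)) or ((value of joint contact_right above 0.0018 m and x of pack_a_center in the frame of right_bay between -0.024 and 0.025 m and y of pack_a_center in the frame of right_bay between -0.004 and 0.004 m and z of pack_a_center in the frame of right_bay between -0.004 and 0.004 m and x of pack_a_nose in the frame of right_bay between 0.02 and 0.071 m) and (value of joint contact_left above 0.0018 m and x of pack_b_center in the frame of left_bay between -0.024 and 0.025 m and y of pack_b_center in the frame of left_bay between -0.004 and 0.004 m and z of pack_b_center in the frame of left_bay between -0.004 and 0.004 m and x of pack_b_nose in the frame of left_bay between 0.02 and 0.071 m)))); the robot touches nothing.
It fails at once if an end stop is overloaded (driven in more than 5 mm) (value of joint any of stop_left, stop_right above 0.005 m).
It fails at once if one of the other loose things on the bench is shifted more than 30 mm (distance of any of glue, sanding_block, tape_measure, offcut, screw_tin, brush, drill from where it was at the start of the episode above 0.03 m).
It also fails if it takes over 64 s, if anything falls off the work surface, if the arm or the gripper's body presses on something with over 40 N, if the wrist force passes 120 N, or if a joint passes its speed limit or range.

## Working session

There is one attempt and no reset: what is moved stays moved. The work goes in short steps, Python scripts to look and compute and a shell command to move; the robot and the scene stay as the last step left them, time stands still between calls to the robot, and variables do not carry over. Pictures are saved under pics/ and viewed, at most 10 in all, crops included, and the job is handed in when it is done.

```bash
mkdir -p pics; cat > h.py <<'E'
import numpy as np, cv2
from scipy.spatial.transform import Rotation as R
from cell import state, get_image, job_done
def cam(n):
    g=get_image(n); f=g['image'].shape[0]/2/np.tan(np.radians(g['fovy'])/2)
    g['f']=f; g['R']=R.from_rotvec(g['rvec']).as_matrix(); g['t']=np.array(g['tvec']); return g
def slopes(g,uv):
    d=(np.atleast_2d(uv)-[g['cx'],g['cy']])/g['f']; u=d.copy()
    for _ in range(20): u=d/(1+g['k1']*(u**2).sum(1,keepdims=True))
    return u
def plane(g,uv,z):
    s=slopes(g,uv); d=np.c_[s,np.ones(len(s))]@g['R']; o=-g['R'].T@g['t']
    return o+d*((z-o[2])/d[:,2])[:,None]
def cloud(g):
    h,w=g['depth'].shape; v,u=np.mgrid[:h,:w]; s=slopes(g,np.c_[u.ravel(),v.ravel()].astype(float))
    p=np.c_[s,np.ones(len(s))]*g['depth'].reshape(-1,1)
    return ((p-g['t'])@g['R']).reshape(h,w,3)
E
python3 - <<'E'
from h import *
for n in ['top','scene']:
    g=cam(n); cv2.imwrite(f'pics/{n}1.png',cv2.resize(g['image'],(800,600)))
    print(n,g['fovy'],g['k1'],-g['R'].T@g['t'],g['R'][2])
s=state();print(s['clock'],s['position'],s['tcp_rot'],R.from_rotvec(s['tcp_rot']).as_matrix())
E
```

```text
top 43.51397277598655 -0.04815762057826743 [ 0.25053412 -0.03829019  1.84293077] [ 0.16371314  0.00226265 -0.98650539]
scene 53.010577693801956 -0.031364474417616604 [ 0.92995596 -0.7143821   1.31478047] [-0.28320131  0.45436928 -0.84459788]
0.1 [ 0.24942951 -0.57255199  0.230628  ] [-3.07426023e+00 -6.40494608e-01  3.85308175e-04] [[ 9.16799424e-01  3.99347664e-01 -5.09562763e-04]
 [ 3.99347988e-01 -9.16798582e-01  1.24265298e-03]
 [ 2.90841452e-05 -1.34275640e-03 -9.99999098e-01]]
```

View pics/top1.png

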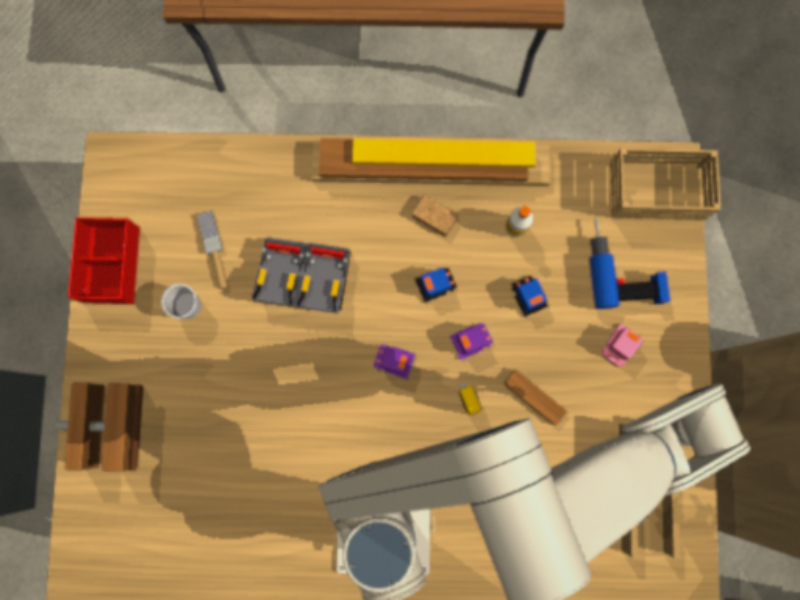

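View pics/scene1.png

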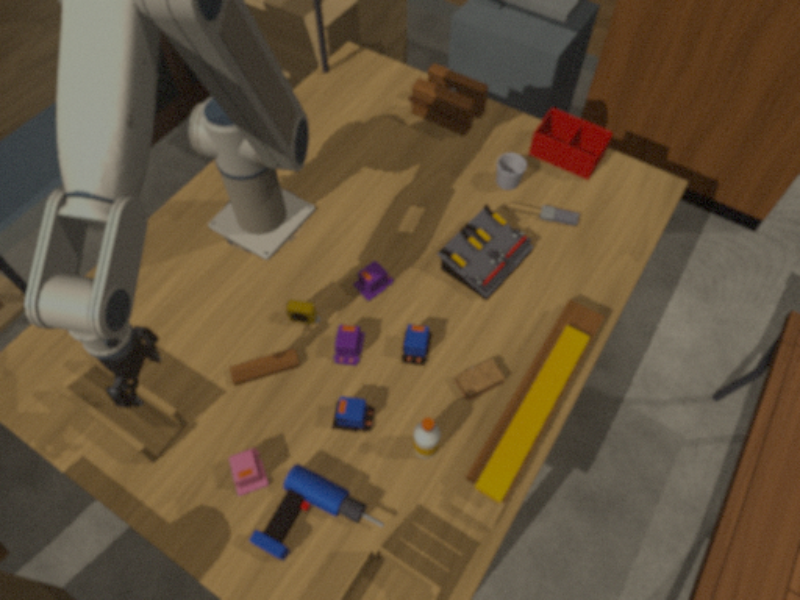

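The top view (800x600) shows pack-shaped things at: blue (436,283), blue (530,294), purple (472,340), purple (395,361) and pink (622,345). The two blue ones fit the description, since pink and purple are excluded, and the drill (610,280) is also blue but not pack-shaped. The dock is at (303,275), with its red stops at the +x end.

```bash
python3 - <<'E'
from h import *
g=cam('top'); c=cloud(g); im=g['image']
crop=im[140:260,150:370]; cv2.imwrite('pics/crop1.png',cv2.resize(crop,None,fx=3.6,fy=3.6,interpolation=cv2.INTER_CUBIC))
hsv=cv2.cvtColor(im,cv2.COLOR_BGR2HSV)
def comps(m,amin):
    n,l,s,ce=cv2.connectedComponentsWithStats(m.astype(np.uint8)); return [(l==i,s[i],ce[i]) for i in range(1,n) if s[i,4]>=amin]
H,S,V=cv2.split(hsv)
print('blue')
for l,s,ce in comps((H>100)&(H<122)&(S>120)&(V>50),60):
    if ce[0]>370 : continue
    x0,y0,w,h=s[:4]
    reg=np.zeros_like(l); reg[y0-12:y0+h+12,x0-12:x0+w+12]=1
    m=reg&(c[...,2]>0.05)&(c[...,2]<0.075); p=c[m]
    r=cv2.minAreaRect((p[:,:2]*1000).astype(np.float32))
    o=reg&((H<18)&(S>140)&(V>120))&(c[...,2]>.045); 
    print(ce,s[4],'z',np.median(p[:,2]),r,p[:,:2].mean(0),'orange',np.median(c[o],0))
    lu=plane(g,np.argwhere(l|o)[:,::-1].astype(float),.06); print('  ray',lu.mean(0),cv2.minAreaRect((lu[:,:2]*1000).astype(np.float32)))
print('yellow')
for l,s,ce in comps((H>18)&(H<32)&(S>170)&(V>120),15):
    if 150<ce[0]<235 and 150<ce[1]<205:
        p=c[l]; print(ce,s[4],np.median(p,0).round(4), cv2.minAreaRect((p[:,:2]*1000).astype(np.float32)))
print('red')
for l,s,ce in comps(((H<6)|(H>174))&(S>150)&(V>60),15):
    if 150<ce[0]<235 and 140<ce[1]<205:
        p=c[l]; print(ce,s[4],np.median(p,0).round(4), cv2.minAreaRect((p[:,:2]*1000).astype(np.float32)))
# deck plane
p=c[150:205,155:230].reshape(-1,3); 
m=p[:,2]>0.015
print('dock rect',cv2.minAreaRect((p[m][:,:2]*1000).astype(np.float32)),m.sum())
gm=((S<60)&(V>40)); gm[:, :155]=0; gm[:,230:]=0; gm[:150]=0; gm[205:]=0
q=c[gm&(c[...,2]>.01)]
for _ in range(8):
    A=np.c_[q[:,:2],np.ones(len(q))]; k=np.linalg.lstsq(A,q[:,2],rcond=None)[0]; e=q[:,2]-A@k; q=q[abs(e)<max(.003,1.5*e.std())]
print('plane',k,'slope',np.degrees(np.arctan(np.hypot(*k[:2]))),'yaw',np.degrees(np.arctan2(-k[1],-k[0])),len(q),e.std())
E
```

```text
blue
[280.04301075 180.55376344] 186 z 0.059425844405784474 ((584.2283325195312, -113.97970581054688), (53.715919494628906, 59.982398986816406), 21.82639503479004) [ 0.58376688 -0.11385715] orange [ 0.57695695 -0.096338    0.06017718]
  ray [ 0.57886559 -0.11672051  0.06      ] ((578.65771484375, -114.62713623046875), (56.59377670288086, 64.67202758789062), 23.10935401916504)
[338.68449198 187.51336898] 187 z 0.05908817381173846 ((558.47119140625, -347.69757080078125), (59.969085693359375, 53.39189147949219), 26.47513198852539) [ 0.55800465 -0.34770668] orange [ 0.54096824 -0.35560389  0.06019576]
  ray [ 0.5554656  -0.34151863  0.06      ] ((554.1942138671875, -343.6172180175781), (67.1127700805664, 54.80805587768555), 25.983667373657227)
yellow
[167.05405405 176.86486486] 37 [0.5829 0.3063 0.0686] ((582.80712890625, 305.0581970214844), (14.225937843322754, 39.78800964355469), 87.79940032958984)
[185.94871795 179.61538462] 39 [0.5752 0.2341 0.0662] ((575.9479370117188, 234.84823608398438), (35.842071533203125, 18.7775821685791), 12.268418312072754)
[195.19444444 181.47222222] 36 [0.5673 0.1992 0.0682] ((567.8566284179688, 200.631103515625), (15.912798881530762, 36.25885009765625), 82.70277404785156)
[214.05405405 184.37837838] 37 [0.5602 0.1281 0.0697] ((558.3011474609375, 130.25857543945312), (16.796772003173828, 36.1610221862793), 80.49856567382812)
red
[181.15384615 158.34065934] 91 [0.6602 0.2582 0.0519] ((660.2099609375, 260.4742126464844), (80.43159484863281, 14.089592933654785), 82.07600402832031)
[209.20652174 161.32608696] 92 [0.6509 0.1504 0.0497] ((652.0771484375, 151.79031372070312), (79.77149963378906, 16.95868682861328), 80.04299926757812)
dock rect ((509.9712219238281, 100.98385620117188), (536.4654541015625, 242.94906616210938), 52.592655181884766) 2371
plane [-0.25613458  0.03914056  0.18930479] slope 14.526329197220887 yaw -8.688297348398674 711 0.001619470639884806
```

View pics/crop1.png

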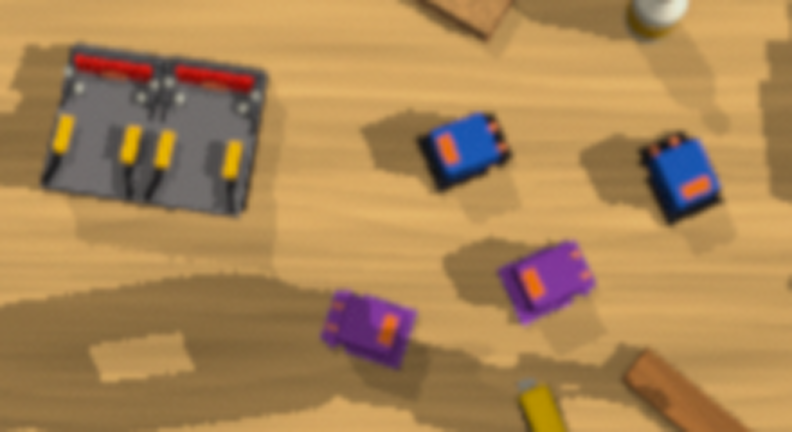

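The crop confirms it: the two blue packs are at crop (465,150) (A, nose to -y) and (682,178) (B, nose to +x+y), each with an orange button at the tail. The grey dock's four yellow lips are at crop (62,135), (130,145), (165,150) and (232,160). I'll take B first.

```bash
python3 -m inch '[{"tx":0.044,"ty":-0.010,"rz":-1},{"tx":0.044,"ty":-0.010,"rz":-1},{"tx":0.044,"ty":-0.010,"rz":-1},{"tx":0.044,"ty":-0.010},{"tx":0.044,"ty":-0.010},{"tx":0.044,"ty":-0.010},{"tx":0.044,"ty":-0.010},{"tx":0.03,"ty":-0.010},{},{}]'
cat > pk.py <<'E'
from h import *
def pack(name='wrist',z0=.05,z1=.075,near=None):
    g=cam(name); c=cloud(g); H,S,V=cv2.split(cv2.cvtColor(g['image'],cv2.COLOR_BGR2HSV))
    z=c[...,2]; ok=(g['depth']>0)&(z>z0)&(z<z1)
    b=(H>100)&(H<122)&(S>120)&(V>40); o=(H<18)&(S>140)&(V>100)
    m=ok&(b|o)
    if near is not None: m&=np.hypot(c[...,0]-near[0],c[...,1]-near[1])<.06
    p=c[m]; r=cv2.minAreaRect((p[:,:2]*1000).astype(np.float32)); q=c[m&o]
    return g,c,p,r,(np.median(q,0) if len(q) else None)
E
cat > look.py <<'E'
import sys
from pk import *
near=list(map(float,sys.argv[1:3])); g,c,p,r,o=pack(near=near)
cv2.imwrite(sys.argv[3],g['image'])
s=state();M=R.from_rotvec(s['tcp_rot']).as_matrix();P=np.array(s['position'])
print(s['clock'],P.round(4),M.round(3).tolist()); print('top z',np.median(p[:,2]),r,len(p),'orange',o,'cam',-g['R'].T@g['t'])
E
python3 look.py .558 -.348 pics/w1.png
```

```text
0.2 [ 0.2495 -0.5727  0.2308] [[0.917, 0.399, -0.0], [0.399, -0.917, 0.001], [-0.0, -0.001, -1.0]]
top z nan ((0.0, 0.0), (0.0, 0.0), 0.0) 0 orange None cam [ 0.32555202 -0.53867409  0.37430817]$[0]: bad value
  return _methods._mean(a, axis=axis, dtype=dtype,
  ret = ret.dtype.type(ret / rcount)
```

View pics/w1.png

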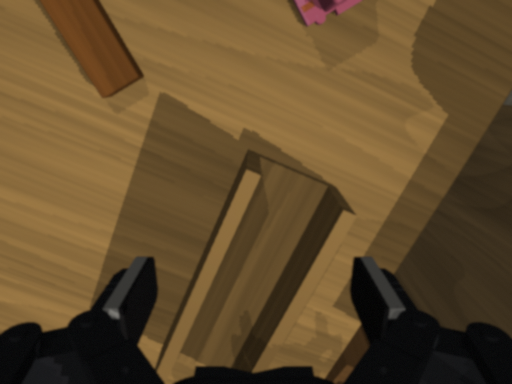

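The move was refused and the arm hasn't moved. The wrist view shows only the wooden tray below the gripper, and the camera sits ahead of it along tool +x. I'll retry one row to find out which value it objects to.

```bash
python3 -m inch '[{"rx":0.0,"ry":0.0,"rz":-1.0,"tx":0.044,"ty":-0.01,"tz":0.0}]'; python3 -m inch '[{"tx":0.044,"ty":-0.01}]'
```

```text
$[0]: bad value
$[0]: bad value
```

```bash
python3 -m inch '[{"tx":0.044,"ty":-0.01,"gripper":0.085}]'; python3 -m inch '[{"tx":0.01}]'; python3 -m inch '[{}]';  python3 -c "from h import *;print(state()['opening'],state()['clock'])"
```

```text
0.0853782364358875 0.2$[0]: bad value
$[0]: bad value
$[0]: bad value
```

```bash
python3 -m inch '[{"rx":0.0,"ry":0.0,"rz":-1.0,"tx":0.044,"ty":-0.01,"tz":0.0,"gripper":0.085}]'; python3 -m inch --help;  python3 -c "from h import *;print(state()['position'],state()['clock'])"
```

```text
clock: 0.32
position: [0.2847, -0.5473, 0.231]
tcp_rot: [3.071, 0.663, -0.001]
wrist_force: [0.3, -1.2, -0.5]
opening: 0.0854
grasp_force: 0.0
[ 0.28474242 -0.54725045  0.23104526] 0.325invalid input: not JSON, or not a number
```

Every row needs all seven keys.

```bash
python3 -m inch '[{"rx":0,"ry":0,"rz":-1,"tx":0.04,"ty":-0.01,"tz":0,"gripper":0.085},{"rx":0,"ry":0,"rz":-1,"tx":0.04,"ty":-0.01,"tz":0,"gripper":0.085},{"rx":0,"ry":0,"rz":0,"tx":0.04,"ty":-0.01,"tz":0,"gripper":0.085},{"rx":0,"ry":0,"rz":0,"tx":0.04,"ty":-0.01,"tz":0,"gripper":0.085},{"rx":0,"ry":0,"rz":0,"tx":0.04,"ty":-0.01,"tz":0,"gripper":0.085},{"rx":0,"ry":0,"rz":0,"tx":0.04,"ty":-0.01,"tz":0,"gripper":0.085},{"rx":0,"ry":0,"rz":0,"tx":0.03,"ty":-0.01,"tz":0,"gripper":0.085},{"rx":0,"ry":0,"rz":0,"tx":0,"ty":0,"tz":0,"gripper":0.085},{"rx":0,"ry":0,"rz":0,"tx":0,"ty":0,"tz":0,"gripper":0.085}]'
python3 look.py .558 -.348 pics/w2.png
```

```text
clock: 1.45
position: [0.4972, -0.3648, 0.2311]
tcp_rot: [-3.057, -0.722, 0.001]
wrist_force: [0.5, -0.5, 0.8]
opening: 0.0849
grasp_force: 0.0
1.5 [ 0.497  -0.3651  0.2312] [[0.895, 0.446, -0.001], [0.446, -0.895, 0.0], [-0.0, -0.0, -1.0]]
top z 0.06091313617743885 ((557.1407470703125, -347.40570068359375), (60.65131378173828, 52.03948974609375), 24.869918823242188) 3767 orange [ 0.53997456 -0.35568108  0.06205676] cam [ 0.57145792 -0.32676234  0.37467599]
```

B's top measures 60.6 x 52 mm, which matches the body. Centre (.5571,-.3474), yaw 24.9°. Going down over it.

```bash
python3 -m inch '[{"rx":0,"ry":0,"rz":0,"tx":0.031,"ty":0.0055,"tz":0,"gripper":0.085},{"rx":0,"ry":0,"rz":0,"tx":0.031,"ty":0.0055,"tz":0,"gripper":0.085},{"rx":0,"ry":0,"rz":1.6,"tx":0,"ty":0,"tz":0.05,"gripper":0.085},{"rx":0,"ry":0,"rz":0,"tx":0,"ty":0,"tz":0.05,"gripper":0.085},{"rx":0,"ry":0,"rz":0,"tx":0,"ty":0,"tz":0.05,"gripper":0.085},{"rx":0,"ry":0,"rz":0,"tx":0,"ty":0,"tz":0.035,"gripper":0.085},{"rx":0,"ry":0,"rz":0,"tx":0,"ty":0,"tz":0.02,"gripper":0.085},{"rx":0,"ry":0,"rz":0,"tx":0,"ty":0,"tz":0,"gripper":0.085},{"rx":0,"ry":0,"rz":0,"tx":0,"ty":0,"tz":0,"gripper":0.085}]'
```

```text
clock: 2.62
position: [0.5588, -0.3477, 0.0278]
tcp_rot: [3.066, 0.677, 0.003]
wrist_force: [0.4, -0.2, 0.2]
opening: 0.0852
grasp_force: 0.0
```

```bash
python3 -m inch '[{"rx":0,"ry":0,"rz":0,"tx":0,"ty":0,"tz":0,"gripper":0.02},{"rx":0,"ry":0,"rz":0,"tx":0,"ty":0,"tz":0,"gripper":0.02},{"rx":0,"ry":0,"rz":0,"tx":0,"ty":0,"tz":0,"gripper":0.02},{"rx":0,"ry":0,"rz":0,"tx":0,"ty":0,"tz":0,"gripper":0.02},{"rx":0,"ry":0,"rz":0,"tx":0,"ty":0,"tz":0,"gripper":0.02},{"rx":0,"ry":0,"rz":0,"tx":0,"ty":0,"tz":0,"gripper":0.02}]' 60
python3 -m inch '[{"rx":0,"ry":0,"rz":0,"tx":0,"ty":0,"tz":-0.04,"gripper":0.02},{"rx":0,"ry":0,"rz":0,"tx":0,"ty":0,"tz":-0.05,"gripper":0.02},{"rx":0,"ry":0,"rz":0,"tx":0,"ty":0,"tz":-0.05,"gripper":0.02},{"rx":0,"ry":0,"rz":0,"tx":0,"ty":0,"tz":-0.05,"gripper":0.02},{"rx":0,"ry":0,"rz":0,"tx":0,"ty":0,"tz":0,"gripper":0.02},{"rx":0,"ry":0,"rz":0,"tx":0,"ty":0,"tz":0,"gripper":0.02}]'
```

```text
clock: 3.38
position: [0.559, -0.3474, 0.0279]
tcp_rot: [3.066, 0.678, 0.003]
wrist_force: [-0.3, -0.7, 6.4]
opening: 0.0513
grasp_force: 64.4
clock: 4.12
position: [0.5571, -0.3461, 0.2153]
tcp_rot: [-3.066, -0.678, 0.002]
wrist_force: [0.5, -0.9, -5.7]
opening: 0.0511
grasp_force: 65.1
```

B is held at a 51 mm opening. Now carry it to just short of the dock, aligned with it, for a close look at the bays.

```bash
python3 -m inch '[{"rx":0,"ry":0,"rz":8.25,"tx":0,"ty":0,"tz":-0.01,"gripper":0.02},{"rx":0,"ry":0,"rz":8.25,"tx":0,"ty":0,"tz":-0.01,"gripper":0.02},{"rx":0,"ry":0,"rz":8.25,"tx":0,"ty":0,"tz":-0.01,"gripper":0.02},{"rx":0,"ry":0,"rz":8.25,"tx":0,"ty":0,"tz":-0.01,"gripper":0.02},{"rx":0,"ry":0,"rz":0,"tx":-0.015,"ty":-0.047,"tz":0,"gripper":0.02},{"rx":0,"ry":0,"rz":0,"tx":-0.015,"ty":-0.047,"tz":0,"gripper":0.02},{"rx":0,"ry":0,"rz":0,"tx":-0.015,"ty":-0.047,"tz":0,"gripper":0.02},{"rx":0,"ry":0,"rz":0,"tx":-0.015,"ty":-0.047,"tz":0,"gripper":0.02},{"rx":0,"ry":0,"rz":0,"tx":-0.015,"ty":-0.047,"tz":0,"gripper":0.02},{"rx":0,"ry":0,"rz":0,"tx":-0.015,"ty":-0.047,"tz":0,"gripper":0.02},{"rx":0,"ry":0,"rz":0,"tx":-0.015,"ty":-0.047,"tz":0,"gripper":0.02},{"rx":0,"ry":0,"rz":0,"tx":-0.015,"ty":-0.047,"tz":0,"gripper":0.02},{"rx":0,"ry":0,"rz":0,"tx":-0.015,"ty":-0.047,"tz":0,"gripper":0.02},{"rx":0,"ry":0,"rz":0,"tx":-0.015,"ty":-0.047,"tz":0,"gripper":0.02},{"rx":0,"ry":0,"rz":0,"tx":-0.015,"ty":-0.047,"tz":0,"gripper":0.02},{"rx":0,"ry":0,"rz":0,"tx":-0.015,"ty":-0.047,"tz":0,"gripper":0.02},{"rx":0,"ry":0,"rz":0,"tx":0,"ty":0,"tz":0,"gripper":0.02},{"rx":0,"ry":0,"rz":0,"tx":0,"ty":0,"tz":0,"gripper":0.02}]'
cat > dock.py <<'E'
import sys
from h import *
def comps(m,amin):
    n,l,s,ce=cv2.connectedComponentsWithStats(m.astype(np.uint8)); return [(l==i,s[i],ce[i]) for i in range(1,n) if s[i,4]>=amin]
g=cam('wrist'); c=cloud(g); im=g['image']; cv2.imwrite(sys.argv[1],im)
s=state();print(s['clock'],np.round(s['position'],4),R.from_rotvec(s['tcp_rot']).as_matrix().round(3).tolist())
H,S,V=cv2.split(cv2.cvtColor(im,cv2.COLOR_BGR2HSV)); ok=g['depth']>0
q=c[ok&(S<50)&(V>45)&(c[...,2]>.02)&(c[...,2]<.1)&(c[...,0]>.47)]
for _ in range(12):
    A=np.c_[q[:,:2],np.ones(len(q))]; k=np.linalg.lstsq(A,q[:,2],rcond=None)[0]; e=q[:,2]-A@k; q=q[abs(e)<max(.0015,1.5*e.std())]
print('deck',k,'slope',np.degrees(np.arctan(np.hypot(*k[:2]))),'yaw',np.degrees(np.arctan2(-k[1],-k[0])),len(q),e.std())
for nm,m in (('yellow',(H>18)&(H<34)&(S>150)&(V>90)),('red',((H<6)|(H>174))&(S>130)&(V>50))):
    for l,st,ce in comps(m&ok&(c[...,2]>.02),150):
        p=c[l]; print(nm,ce.round(),st[4],np.median(p,0).round(4),'above deck',np.median(p[:,2]-p[:,:2]@k[:2]-k[2]).round(4),cv2.minAreaRect((p[:,:2]*1000).astype(np.float32)), 'xyz min',p.min(0).round(3),'max',p.max(0).round(3))
E
python3 dock.py pics/d1.png
```

```text
clock: 6.38
position: [0.4577, 0.2363, 0.2545]
tcp_rot: [3.132, -0.219, -0.005]
wrist_force: [-0.1, -0.6, -3.8]
opening: 0.0516
grasp_force: 65.4
6.425 [0.4581 0.2359 0.2549] [[0.99, -0.14, -0.003], [-0.14, -0.99, -0.002], [-0.002, 0.002, -1.0]]
deck [-0.26302206  0.03389353  0.19457531] slope 14.852765735218458 yaw -7.342779795054204 15598 0.0006478394529784141
yellow [156.  34.] 784 [0.5832 0.3062 0.0685] above deck 0.0171 ((584.7807006835938, 308.6750183105469), (19.639604568481445, 40.58757781982422), 81.66079711914062) xyz min [0.563 0.297 0.046] max [0.606 0.321 0.076]
yellow [236.  33.] 771 [0.5743 0.2356 0.0683] above deck 0.0171 ((573.9967041015625, 236.49911499023438), (15.138383865356445, 39.764404296875), 82.44246673583984) xyz min [0.554 0.227 0.045] max [0.595 0.245 0.076]
yellow [277.  33.] 767 [0.5695 0.1997 0.0685] above deck 0.0171 ((569.1943969726562, 199.3759002685547), (13.598502159118652, 39.09912109375), 82.3194580078125) xyz min [0.549 0.19  0.045] max [0.589 0.208 0.075]
yellow [358.  33.] 748 [0.5597 0.1289 0.0688] above deck 0.0169 ((559.7582397460938, 128.85684204101562), (13.937049865722656, 38.966270446777344), 82.51546478271484) xyz min [0.54  0.12  0.061] max [0.58  0.138 0.075]
```

View pics/d1.png

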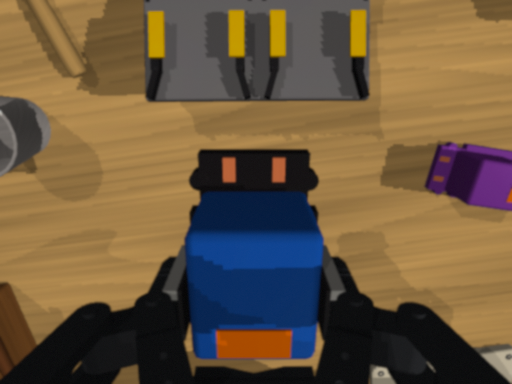

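The wrist view shows pack B squarely held (nose up, tongue at row ~150, contacts at (229,170) and (279,170)) and the dock's lips at columns 156, 236, 277 and 358, row 33. The lips measure 17 mm above the deck vertically and 108 mm between bays, slope 15° and yaw -7.5°. All of this agrees with the description.

```bash
cat > bay.py <<'E'
from h import *
K=np.array([-0.26302,0.03389,0.194575]); yaw=np.radians(-7.5); th=np.radians(15)
bx=np.array([np.cos(th)*np.cos(yaw),np.cos(th)*np.sin(yaw),-np.sin(th)]); by=np.array([-np.sin(yaw),np.cos(yaw),0]); bz=np.cross(bx,by)
def bp(xy):
    p=np.array([*xy,K[:2]@xy+K[2]])  # deck under lips' middle
    # lip mid seen at 16.5 above floor: same xy, go back along z
    p=p+bz*0.0165*0+ bz*0.030 - np.array([bz[0],bz[1],0])*0.0165
    p[2]=K[:2]@(p-bz*.03)[:2]+K[2]+bz[2]*.03
    return p+bx*0.026
LEFT=bp(np.array([.57875,.2709])); RIGHT=bp(np.array([.5646,.1642]))
T=np.c_[bx,-by,-bz]
def tcp():
    s=state(); return np.array(s['position']),R.from_rotvec(s['tcp_rot']).as_matrix(),s
def rep(B,c):
    "pack centre in bay frame, mm; angular error in tool axes, deg; force in bay frame; c: pack centre in tool frame"
    P,M,s=tcp(); d=P+M@c-B; f=np.array(s['wrist_force'])
    print('t',s['clock'],'bay mm',(1000*np.array([d@bx,d@by,d@bz])).round(1),'rot to go',np.degrees(R.from_matrix(M.T@T).as_rotvec()).round(2),'F bay',np.array([f@bx,f@by,f@bz]).round(1),'open',round(s['opening'],4),'TCP',P.round(4))
E
python3 - <<'E'
from pk import *; import bay
P,M,s=bay.tcp(); g=cam('wrist'); c=cloud(g)
print('L',bay.LEFT,'R',bay.RIGHT)
t=(c-P)@M; H,S,V=cv2.split(cv2.cvtColor(g['image'],cv2.COLOR_BGR2HSV))
b=((H>100)&(H<125)&(S>120)&(V>40))|((H<18)&(S>140)&(V>80)); m=b&(t[...,2]<-.02)&(t[...,2]>-.045)&(abs(t[...,0])<.05)&(abs(t[...,1])<.045)
p=t[m]; print('top tool z',np.median(p[:,2]),cv2.minAreaRect((p[:,:2]*1000).astype(np.float32)), np.polyfit(p[:,0],p[:,2],1))
o=(H<18)&(S>110)&(V>70)&(t[...,2]>0)&(t[...,2]<.04)&(t[...,0]>0)&(t[...,0]<.06); q=t[o]; print('contacts',q.mean(0),o.sum(), np.polyfit(q[:,0],q[:,2],1))
d=(V<45)&(t[...,2]>0.005)&(t[...,2]<.04)&(t[...,0]>.02)&(t[...,0]<.06)&(abs(t[...,1])<.04); q=t[d]; print('nose x',np.percentile(q[:,0],[98,99.5]),'y',np.percentile(q[:,1],[1,99]),'z',np.median(q[:,2]))
bay.rep(bay.RIGHT,np.array([.0015,0,-.002]))
E
```

```text
L [0.60711338 0.26716589 0.07491397] R [0.59296338 0.16046589 0.07501964]
top tool z -0.03305815755355145 ((-0.4050922393798828, 0.5004463195800781), (53.757713317871094, 59.616539001464844), 88.96842956542969) [ 0.07001255 -0.03280477]
contacts [ 0.03796524 -0.00016356  0.01672877] 835 [0.06820282 0.01413944]
nose x [0.04620414 0.04630796] y [-0.02997518  0.02866391] z 0.016941132625268418
t 6.475 bay mm [-184.1   57.1  139.4] rot to go [  0.   -14.9   -0.62] F bay [ 1.6 -0.3 -4. ] open 0.0508 TCP [0.4584 0.2358 0.2553]
```

```bash
python3 -m inch '[{"rx":0,"ry":-5.5,"rz":-0.6,"tx":0,"ty":0.015,"tz":0,"gripper":0.02},{"rx":0,"ry":-5.5,"rz":0,"tx":0,"ty":0.022,"tz":0,"gripper":0.02},{"rx":0,"ry":0,"rz":0,"tx":0.01,"ty":0.02,"tz":0.03,"gripper":0.02},{"rx":0,"ry":0,"rz":0,"tx":0.01,"ty":0,"tz":0.03,"gripper":0.02},{"rx":0,"ry":0,"rz":0,"tx":0.01,"ty":0,"tz":0.03,"gripper":0.02},{"rx":0,"ry":0,"rz":0,"tx":0,"ty":0,"tz":0,"gripper":0.02},{"rx":0,"ry":0,"rz":0,"tx":0,"ty":0,"tz":0,"gripper":0.02}]' >/dev/null
cat > pit.py <<'E'
import sys
from pk import *; import bay
def fit():
    P,M,s=bay.tcp(); g=cam('wrist'); c=cloud(g); t=(c-P)@M; H,S,V=cv2.split(cv2.cvtColor(g['image'],cv2.COLOR_BGR2HSV))
    b=((H>100)&(H<125)&(S>120)&(V>40))|((H<18)&(S>140)&(V>80)); m=b&(t[...,2]<-.02)&(t[...,2]>-.045)&(abs(t[...,0])<.05)&(abs(t[...,1])<.045)
    p=t[m]; k=np.polyfit(p[:,0],p[:,2],1); r=cv2.minAreaRect((p[:,:2]*1000).astype(np.float32))
    a=k[0]; x0,y0=np.array(r[0])/1000; ctr=np.array([x0+.003-.03*a,y0,k[1]+k[0]*x0+.003*a+.03])
    print('pitch',np.degrees(a).round(2),'rect',np.round(r[1],1),round(r[2],1),'centre in tool',ctr.round(4)); return g,ctr
g,c=fit(); B=bay.RIGHT if sys.argv[1]=='R' else bay.LEFT
bay.rep(B,c); 
if len(sys.argv)>2: cv2.imwrite(sys.argv[2],g['image'])
E
python3 pit.py R
```

```text
pitch 3.98 rect [52.2 59. ] 89.7 centre in tool [ 0.0003 -0.0004 -0.0025]
t 7.4 bay mm [-148.3    1.7   54.3] rot to go [-0.07 -4.1   0.01] F bay [ 1.2 -0.1 -2.6] open 0.0507 TCP [0.4643 0.1787 0.1634]
```

```bash
python3 -m inch '[{"rx":0,"ry":0,"rz":0,"tx":0.006,"ty":0.0017,"tz":0.025,"gripper":0.02},{"rx":0,"ry":0,"rz":0,"tx":0.006,"ty":0,"tz":0.024,"gripper":0.02},{"rx":0,"ry":0,"rz":0,"tx":0.012,"ty":0,"tz":0.0008,"gripper":0.02},{"rx":0,"ry":0,"rz":0,"tx":0.012,"ty":0,"tz":0.0008,"gripper":0.02},{"rx":0,"ry":0,"rz":0,"tx":0.012,"ty":0,"tz":0.0008,"gripper":0.02},{"rx":0,"ry":0,"rz":0,"tx":0,"ty":0,"tz":0,"gripper":0.02},{"rx":0,"ry":0,"rz":0,"tx":0,"ty":0,"tz":0,"gripper":0.02}]' >/dev/null
python3 pit.py R pics/in1.png
```

```text
pitch 3.95 rect [52.4 59.1] 89.9 centre in tool [ 0.0003 -0.0005 -0.0025]
t 8.325 bay mm [-97.6   0.1   5. ] rot to go [-0.01 -3.98  0.04] F bay [ 0.3  0.3 -4.6] open 0.0513 TCP [0.4999 0.1723 0.1027]
```

View pics/in1.png

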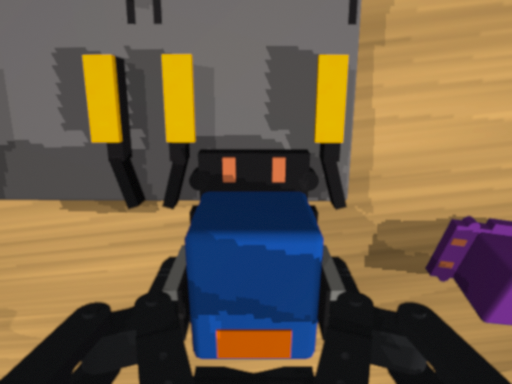

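Pack B's tongue (columns 200–309) is centred between the right bay's lips (inner edges 195 and 316). Now lower it to feel the floor.

```bash
python3 -m inch '[{"rx":0,"ry":0,"rz":0,"tx":0,"ty":0,"tz":0.003,"gripper":0.02},{"rx":0,"ry":0,"rz":0,"tx":0,"ty":0,"tz":0,"gripper":0.02}]'|grep wrist
python3 -m inch '[{"rx":0,"ry":0,"rz":0,"tx":0,"ty":0,"tz":0.001,"gripper":0.02},{"rx":0,"ry":0,"rz":0,"tx":0,"ty":0,"tz":0,"gripper":0.02}]' |grep wrist
python3 -m inch '[{"rx":0,"ry":0,"rz":0,"tx":0,"ty":0,"tz":0.001,"gripper":0.02},{"rx":0,"ry":0,"rz":0,"tx":0,"ty":0,"tz":0,"gripper":0.02}]' |grep wrist
python3 pit.py R
```

```text
wrist_force: [0.1, 0.1, -4.3]
wrist_force: [0.4, 0.3, -2.9]
wrist_force: [0.2, 0.1, -3.2]
pitch 3.98 rect [52.3 58.8] 89.9 centre in tool [ 0.0004 -0.0007 -0.0025]
t 9.125 bay mm [-96.9   0.3  -0. ] rot to go [-0.02 -4.    0.04] F bay [ 2.  -0.4 -3.7] open 0.051 TCP [0.4993 0.1725 0.0977]
```

```bash
python3 -m inch '[{"rx":0,"ry":0,"rz":0,"tx":0.006,"ty":0,"tz":0.0004,"gripper":0.02},{"rx":0,"ry":0,"rz":0,"tx":0.006,"ty":0,"tz":0.0004,"gripper":0.02},{"rx":0,"ry":0,"rz":0,"tx":0.006,"ty":0,"tz":0.0004,"gripper":0.02},{"rx":0,"ry":0,"rz":0,"tx":0,"ty":0,"tz":0,"gripper":0.02}]'|grep wrist; python3 pit.py R
python3 -m inch '[{"rx":0,"ry":0,"rz":0,"tx":0.006,"ty":0,"tz":0.0004,"gripper":0.02},{"rx":0,"ry":0,"rz":0,"tx":0.006,"ty":0,"tz":0.0004,"gripper":0.02},{"rx":0,"ry":0,"rz":0,"tx":0.006,"ty":0,"tz":0.0004,"gripper":0.02},{"rx":0,"ry":0,"rz":0,"tx":0,"ty":0,"tz":0,"gripper":0.02}]'|grep wrist; python3 pit.py R
```

```text
wrist_force: [0.1, -0.4, -5.3]
pitch 4.03 rect [52.2 58.9] 89.5 centre in tool [ 0.0002 -0.0005 -0.0025]
t 9.675 bay mm [-78.7   0.1  -0.3] rot to go [-0.02 -3.99  0.03] F bay [ 1.7 -0.4 -5.6] open 0.0512 TCP [0.5168 0.1701 0.0928]
wrist_force: [-3.5, 0.5, 4.4]
pitch 4.57 rect [52.5 59.6] 89.4 centre in tool [-0.0002 -0.0006 -0.0025]
t 10.225 bay mm [-61.4   0.3   0.5] rot to go [-0.02 -3.97  0.05] F bay [-4.1 -0.1  4. ] open 0.0514 TCP [0.5339 0.1679 0.0889]
```

```bash
python3 -m inch '[{"rx":0,"ry":0,"rz":0,"tx":0,"ty":0,"tz":-0.001,"gripper":0.02},{"rx":0,"ry":0,"rz":0,"tx":0,"ty":0,"tz":0,"gripper":0.02}]'|grep wrist; python3 pit.py R
python3 -m inch '[{"rx":0,"ry":-0.7,"rz":0,"tx":0,"ty":0,"tz":0,"gripper":0.02},{"rx":0,"ry":0,"rz":0,"tx":0.004,"ty":0,"tz":0.0003,"gripper":0.02},{"rx":0,"ry":0,"rz":0,"tx":0.004,"ty":0,"tz":0.0003,"gripper":0.02},{"rx":0,"ry":0,"rz":0,"tx":0,"ty":0,"tz":0,"gripper":0.02}]'|grep wrist; python3 pit.py R
```

```text
wrist_force: [-2.2, 1.0, -5.4]
pitch 4.6 rect [59.5 52.2] 0.4 centre in tool [-0.0004 -0.0006 -0.0025]
t 10.525 bay mm [-61.7   0.3   0.5] rot to go [-0.01 -3.98  0.04] F bay [-0.4  1.5 -6.3] open 0.051 TCP [0.5339 0.1679 0.089 ]
wrist_force: [-0.2, -0.4, -8.8]
pitch 4.38 rect [52.8 59.4] 90.0 centre in tool [-0.0002 -0.0003 -0.0025]
t 11.075 bay mm [-52.7  -0.1   0.8] rot to go [-0.02 -3.36  0.04] F bay [ 3.9 -0.4 -9.6] open 0.0514 TCP [0.5423 0.1667 0.087 ]
```

```bash
python3 -m inch '[{"rx":0,"ry":0.7,"rz":0,"tx":0,"ty":0,"tz":0.0007,"gripper":0.02},{"rx":0,"ry":0,"rz":0,"tx":0,"ty":0,"tz":0,"gripper":0.02}]'|grep wrist; python3 pit.py R
python3 -m inch '[{"rx":0,"ry":0,"rz":0,"tx":0.004,"ty":0,"tz":0.0003,"gripper":0.02},{"rx":0,"ry":0,"rz":0,"tx":0.004,"ty":0,"tz":0.0003,"gripper":0.02},{"rx":0,"ry":0,"rz":0,"tx":0,"ty":0,"tz":0,"gripper":0.02}]'|grep wrist; python3 pit.py R
```

```text
wrist_force: [3.6, -3.6, -6.7]
pitch 4.89 rect [52.4 58.7] 89.8 centre in tool [-0.     -0.0004 -0.0025]
t 11.375 bay mm [-52.4   0.    0.8] rot to go [-0.02 -4.13  0.05] F bay [ 4.8 -1.9 -5.6] open 0.0511 TCP [0.5425 0.1667 0.0869]
wrist_force: [-1.8, -0.7, 5.1]
pitch 5.01 rect [58.5 52.2] 0.2 centre in tool [-0.0001 -0.0006 -0.0025]
t 11.8 bay mm [-45.5   0.6   0.9] rot to go [-0.05 -3.96  0.04] F bay [-4.5 -0.5  4. ] open 0.0509 TCP [0.5493 0.1663 0.0852]
```

```bash
python3 -m inch '[{"rx":0,"ry":0,"rz":0,"tx":0.005,"ty":0.0005,"tz":-0.0003,"gripper":0.02},{"rx":0,"ry":0,"rz":0,"tx":0.004,"ty":0,"tz":0.0003,"gripper":0.02},{"rx":0,"ry":0,"rz":0,"tx":0,"ty":0,"tz":0,"gripper":0.02}]'|grep wrist; python3 pit.py R
cat > red.py <<'E'
from h import *; import bay,sys
g=cam('wrist'); c=cloud(g); H,S,V=cv2.split(cv2.cvtColor(g['image'],cv2.COLOR_BGR2HSV))
m=((H<6)|(H>174))&(S>130)&(V>40)&(g['depth']>0)
for n,B in (('R',bay.RIGHT),('L',bay.LEFT)):
    d=c-B; x,y,z=d@bay.bx,d@bay.by,d@bay.bz; k=m&(abs(y)<.045)&(x>.01)&(x<.1)&(abs(z)<.03)
    if k.sum()>50: print(n,k.sum(),'x pct',np.percentile(x[k],[1,10,50,90,99]).round(4),'z',np.percentile(z[k],[1,50,99]).round(4),'y',np.percentile(y[k],[1,99]).round(4))
cv2.imwrite('pics/red.png',g['image'])
E
python3 red.py
```

```text
wrist_force: [-2.6, 1.1, 4.4]
pitch 5.11 rect [59.2 52.4] 0.1 centre in tool [-0.0006 -0.0007 -0.0025]
t 12.225 bay mm [-36.5   0.2   1.2] rot to go [-0.05 -4.03  0.04] F bay [-3.  -0.2  3.2] open 0.0509 TCP [0.5584 0.1646 0.0831]
R 5062 x pct [0.0596 0.0598 0.0622 0.066  0.0719] z [-0.0291 -0.0033 -0.0014] y [-0.0411  0.0401]
L 2447 x pct [0.0544 0.0546 0.0571 0.0607 0.066 ] z [-0.0295 -0.0033 -0.0013] y [-0.0413  0.0073]
```

The right stop face is at 59.6 mm, so its home centre is about +14.5 with the balls met at about 0. The left one gives home at about +9.4.

```bash
python3 -m inch '[{"rx":0,"ry":0,"rz":0,"tx":0.005,"ty":0,"tz":-0.0005,"gripper":0.02},{"rx":0,"ry":0,"rz":0,"tx":0.006,"ty":0,"tz":0.0004,"gripper":0.02},{"rx":0,"ry":0,"rz":0,"tx":0.006,"ty":0,"tz":0.0004,"gripper":0.02},{"rx":0,"ry":0,"rz":0,"tx":0,"ty":0,"tz":0,"gripper":0.02}]'|grep wrist; python3 pit.py R
python3 -m inch '[{"rx":0,"ry":0,"rz":0,"tx":0.006,"ty":0,"tz":0.0004,"gripper":0.02},{"rx":0,"ry":0,"rz":0,"tx":0.006,"ty":0,"tz":0.0004,"gripper":0.02},{"rx":0,"ry":0,"rz":0,"tx":0,"ty":0,"tz":0,"gripper":0.02}]'|grep wrist; python3 pit.py R
```

```text
wrist_force: [2.6, -0.6, -4.1]
pitch 4.75 rect [58.9 52.6] 0.2 centre in tool [-0.0001 -0.0007 -0.0025]
t 12.825 bay mm [-17.9  -0.    1.7] rot to go [-0.04 -4.14  0.03] F bay [ 4.1 -0.4 -5.1] open 0.0512 TCP [0.5758 0.162  0.0789]
wrist_force: [0.7, -0.1, -2.8]
pitch 4.7 rect [53. 59.] 89.3 centre in tool [-0.0002 -0.0004 -0.0024]
t 13.25 bay mm [-7.  -0.4  1.7] rot to go [-0.03 -4.03  0.04] F bay [ 1.4 -1.1 -3. ] open 0.0508 TCP [0.5864 0.1606 0.076 ]
```

```bash
cat > f.py <<'E'
from h import *; import bay,sys
bay.rep(bay.RIGHT if sys.argv[1]=='R' else bay.LEFT,np.array([-.0002,-.0005,-.0025]))
E
python3 -m inch '[{"rx":0,"ry":0,"rz":0,"tx":0.004,"ty":0,"tz":0.0003,"gripper":0.02},{"rx":0,"ry":0,"rz":0,"tx":0,"ty":0,"tz":0,"gripper":0.02}]'>/dev/null; python3 f.py R
for i in 1 ; do python3 -m inch '[{"rx":0,"ry":0,"rz":0,"tx":0.003,"ty":0,"tz":0.0002,"gripper":0.02},{"rx":0,"ry":0,"rz":0,"tx":0,"ty":0,"tz":0,"gripper":0.02}]'>/dev/null; python3 f.py R; done
python3 -m inch '[{"rx":0,"ry":0,"rz":0,"tx":0.003,"ty":0,"tz":0.0002,"gripper":0.02},{"rx":0,"ry":0,"rz":0,"tx":0,"ty":0,"tz":0,"gripper":0.02}]'>/dev/null; python3 f.py R
python3 -m inch '[{"rx":0,"ry":0,"rz":0,"tx":0.003,"ty":0,"tz":0.0002,"gripper":0.02},{"rx":0,"ry":0,"rz":0,"tx":0,"ty":0,"tz":0,"gripper":0.02}]'>/dev/null; python3 f.py R; python3 pit.py R
```

```text
t 13.5 bay mm [-3.  -0.2  1.8] rot to go [-0.03 -4.02  0.04] F bay [ 1.2  0.3 -2.7] open 0.0513 TCP [0.5901 0.1601 0.075 ]
t 13.75 bay mm [-1.  -0.4  1.4] rot to go [-0.   -3.89  0.03] F bay [-2.6 -0.3 -2.1] open 0.0509 TCP [0.592  0.1597 0.0742]
t 14.0 bay mm [ 2.  -0.4  1.5] rot to go [-0.   -3.91  0.04] F bay [-3.4 -0.1 -1.2] open 0.0512 TCP [0.5949 0.1593 0.0734]
t 14.25 bay mm [ 6.7 -0.2  1.9] rot to go [-0.03 -4.12  0.04] F bay [ 1.  -0.2 -4.5] open 0.051 TCP [0.5995 0.1589 0.0726]
pitch 4.7 rect [60.1 52.6] 0.4 centre in tool [-0.0006 -0.0004 -0.0025]
t 14.3 bay mm [ 6.2 -0.4  1.8] rot to go [-0.03 -4.13  0.04] F bay [ 1.2 -1.1 -5. ] open 0.0511 TCP [0.5995 0.1589 0.0726]
```

It passed the balls at about +5. Continue gently until the stop is felt.

```bash
python3 -m inch '[{"rx":0,"ry":0,"rz":0,"tx":0.003,"ty":0,"tz":0.0002,"gripper":0.02},{"rx":0,"ry":0,"rz":0,"tx":0,"ty":0,"tz":0,"gripper":0.02}]'>/dev/null; python3 f.py R
python3 -m inch '[{"rx":0,"ry":0,"rz":0,"tx":0.002,"ty":0,"tz":0.0002,"gripper":0.02},{"rx":0,"ry":0,"rz":0,"tx":0,"ty":0,"tz":0,"gripper":0.02}]'>/dev/null; python3 f.py R
python3 -m inch '[{"rx":0,"ry":0,"rz":0,"tx":0.001,"ty":0,"tz":0.0001,"gripper":0.02},{"rx":0,"ry":0,"rz":0,"tx":0,"ty":0,"tz":0,"gripper":0.02}]'>/dev/null; python3 f.py R
python3 -m inch '[{"rx":0,"ry":0,"rz":0,"tx":0.001,"ty":0,"tz":0.0001,"gripper":0.02},{"rx":0,"ry":0,"rz":0,"tx":0,"ty":0,"tz":0,"gripper":0.02}]'>/dev/null; python3 f.py R
```

```text
t 14.55 bay mm [10.1 -0.2  2.2] rot to go [-0.05 -4.17  0.04] F bay [ 4.2 -0.8 -3.9] open 0.0514 TCP [0.6029 0.1585 0.072 ]
t 14.8 bay mm [11.4 -0.2  1.9] rot to go [-0.03 -4.09  0.04] F bay [ 5.4  0.  -3.3] open 0.0511 TCP [0.604  0.1583 0.0714]
t 15.05 bay mm [11.9 -0.2  1.8] rot to go [-0.03 -4.03  0.04] F bay [ 2.8 -0.5 -2.5] open 0.0511 TCP [0.6045 0.1583 0.0712]
t 15.3 bay mm [12.7 -0.2  1.7] rot to go [-0.02 -4.    0.04] F bay [ 2.4 -0.6 -1.2] open 0.0512 TCP [0.6052 0.1581 0.0709]
```

```bash
python3 -m inch '[{"rx":0,"ry":0,"rz":0,"tx":0.001,"ty":0,"tz":0.0001,"gripper":0.02},{"rx":0,"ry":0,"rz":0,"tx":0,"ty":0,"tz":0,"gripper":0.02}]'>/dev/null; python3 f.py R
python3 -m inch '[{"rx":0,"ry":0,"rz":0,"tx":0.001,"ty":0,"tz":0.0001,"gripper":0.02},{"rx":0,"ry":0,"rz":0,"tx":0,"ty":0,"tz":0,"gripper":0.02}]'>/dev/null; python3 f.py R
```

```text
t 15.55 bay mm [13.2 -0.2  1.6] rot to go [-0.02 -3.94  0.04] F bay [-1.5  0.2  0.6] open 0.0506 TCP [0.6057 0.1581 0.0707]
t 15.8 bay mm [13.9 -0.3  1.5] rot to go [-0.01 -3.9   0.04] F bay [-5.  -0.   2.8] open 0.0512 TCP [0.6063 0.1579 0.0704]
```

The stop is felt at about 6 N. Release, lift clear and look.

```bash
python3 -m inch '[{"rx":0,"ry":0,"rz":0,"tx":0,"ty":0,"tz":0,"gripper":0.075},{"rx":0,"ry":0,"rz":0,"tx":0,"ty":0,"tz":0,"gripper":0.075},{"rx":0,"ry":0,"rz":0,"tx":0,"ty":0,"tz":0,"gripper":0.075},{"rx":0,"ry":0,"rz":0,"tx":0,"ty":0,"tz":-0.03,"gripper":0.085},{"rx":0,"ry":0,"rz":0,"tx":0,"ty":0,"tz":-0.05,"gripper":0.085},{"rx":0,"ry":0,"rz":0,"tx":-0.04,"ty":0,"tz":-0.04,"gripper":0.085},{"rx":0,"ry":0,"rz":0,"tx":-0.04,"ty":0,"tz":-0.04,"gripper":0.085},{"rx":0,"ry":0,"rz":0,"tx":0,"ty":0,"tz":0,"gripper":0.085},{"rx":0,"ry":0,"rz":0,"tx":0,"ty":0,"tz":0,"gripper":0.085}]'
python3 - <<'E'
from pk import *; import bay
g=cam('wrist'); c=cloud(g); d=c-bay.RIGHT; b=np.stack([d@bay.bx,d@bay.by,d@bay.bz],-1)
H,S,V=cv2.split(cv2.cvtColor(g['image'],cv2.COLOR_BGR2HSV)); m=(((H>100)&(H<125)&(S>120)&(V>40))|((H<18)&(S>140)&(V>80)))&(b[...,2]>.02)&(b[...,2]<.04)&(abs(b[...,1])<.05)&(abs(b[...,0])<.07)
p=b[m]; print('home pack top',cv2.minAreaRect((p[:,:2]*1000).astype(np.float32)),'z',np.median(p[:,2]),'pitch',np.degrees(np.polyfit(p[:,0],p[:,2],1)[0]))
cv2.imwrite('pics/home1.png',g['image']); bay.rep(bay.RIGHT,np.zeros(3))
E
python3 red.py
```

```text
clock: 16.92
position: [0.5597, 0.164, 0.2425]
tcp_rot: [-3.108, 0.202, 0.298]
wrist_force: [-0.4, 0.4, -0.5]
opening: 0.0857
grasp_force: 0.0
home pack top ((9.498373031616211, -0.2209186553955078), (58.84504699707031, 52.50457000732422), 0.28670331835746765) z 0.031893193239257406 pitch 1.9675482459661346
t 16.975 bay mm [-75.6  -1.1 152.3] rot to go [ 0.   -3.96  0.03] F bay [-0.4 -0.7  0.2] open 0.0852 TCP [0.5595 0.1638 0.2417]
R 1536 x pct [0.059  0.06   0.062  0.0712 0.0718] z [-0.0258 -0.0039 -0.0011] y [-0.0418  0.0415]
L 1459 x pct [0.0539 0.0543 0.0566 0.0612 0.0669] z [-0.0291 -0.0035 -0.0013] y [-0.0412  0.0396]
```

View pics/home1.png

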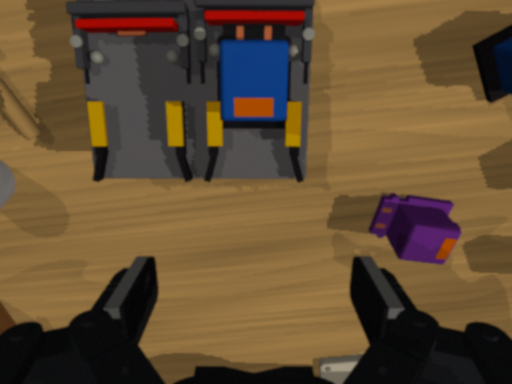

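Pack B lies in the right bay with its nose against the red stop (red at row 16, contacts at row 32). The left bay is empty with its plunger at (131,33). I'll check the pack's height and pitch against the deck seen in the same view.

```bash
cat > chk.py <<'E'
from pk import *; import bay
g=cam('wrist'); c=cloud(g); H,S,V=cv2.split(cv2.cvtColor(g['image'],cv2.COLOR_BGR2HSV))
for n,B in (('R',bay.RIGHT),('L',bay.LEFT)):
    d=c-B; b=np.stack([d@bay.bx,d@bay.by,d@bay.bz],-1)
    k=(abs(b[...,1])<.022)&(abs(b[...,0])<.045)&(abs(b[...,2]+.03)<.006); p=b[k]
    if k.sum()>200: print(n,'deck z',np.median(p[:,2]).round(4),'pitch',np.degrees(np.polyfit(p[:,0],p[:,2],1)[0]).round(2),k.sum())
    m=(((H>100)&(H<125)&(S>120)&(V>40))|((H<18)&(S>140)&(V>80)))&(b[...,2]>.026)&(b[...,2]<.038)&(abs(b[...,1])<.05)&(abs(b[...,0])<.07)
    if m.sum()<200: continue
    p=b[m]; A=np.c_[p[:,:2],np.ones(len(p))]; e=np.linalg.lstsq(A,p[:,2],rcond=None)[0]
    print(n,'pack top rect',cv2.minAreaRect((p[:,:2]*1000).astype(np.float32)),'z x y',np.median(p[:,2]).round(4),np.degrees(e[:2]).round(2))
    # foot/contacts: copper
    q=b[(H<20)&(S>90)&(V>60)&(abs(b[...,1])<.03)&(b[...,0]>.03)&(b[...,0]<.07)&(abs(b[...,2]+.018)<.01)]
    if len(q): print('  copper x',np.percentile(q[:,0],[2,98]).round(4),'z',np.median(q[:,2]).round(4))
E
python3 chk.py
```

```text
R deck z -0.0299 pitch 0.51 639
R pack top rect ((9.599271774291992, -0.16125106811523438), (52.55976486206055, 59.259159088134766), 89.95568084716797) z x y 0.0318 [1.95 0.07]
  copper x [0.047  0.0605] z -0.0151
L deck z -0.0298 pitch 0.05 4608
```

Pack B is home to within about 1 mm; I'll recheck it at the end. Pack A next. Check joint 6, and use the half-turned grasp if its range requires it.

```bash
python3 -c "from h import *;print(np.degrees(state()['joints']).round(1))"
python3 -m inch '[{"rx":0,"ry":5.5,"rz":0,"tx":0,"ty":0,"tz":0,"gripper":0.085},{"rx":0,"ry":5.5,"rz":0,"tx":0,"ty":0,"tz":0,"gripper":0.085},{"rx":0,"ry":0,"rz":-10,"tx":0,"ty":0,"tz":0,"gripper":0.085},{"rx":0,"ry":0,"rz":-10,"tx":0,"ty":0,"tz":0,"gripper":0.085},{"rx":0,"ry":0,"rz":0,"tx":0,"ty":0,"tz":0,"gripper":0.085}]'; python3 -c "from h import *;print(np.degrees(state()['joints']).round(1))"
```

```text
[ 13.1  25.   91.7   4.   73.8 109.1]
clock: 17.7
position: [0.5594, 0.1638, 0.2414]
tcp_rot: [-3.123, -0.34, 0.003]
wrist_force: [0.1, -0.9, -0.2]
opening: 0.0851
grasp_force: 0.0
[15.1 20.1 98.3  0.  61.7 92.7]
```

Joint 6 would need about 149°, past its 145° limit, so pack A gets the half-turned grasp (tool x towards its tail).

```bash
python3 -m inch '[{"rx":0,"ry":0,"rz":-10,"tx":0,"ty":0,"tz":0,"gripper":0.085},{"rx":0,"ry":0,"rz":-10,"tx":0,"ty":0,"tz":0,"gripper":0.085},{"rx":0,"ry":0,"rz":-10,"tx":0,"ty":0,"tz":0,"gripper":0.085},{"rx":0,"ry":0,"rz":-10,"tx":0,"ty":0,"tz":0,"gripper":0.085},{"rx":0,"ry":0,"rz":-10,"tx":0,"ty":0,"tz":0,"gripper":0.085},{"rx":0,"ry":0,"rz":-10,"tx":0,"ty":0,"tz":0,"gripper":0.085},{"rx":0,"ry":0,"rz":-10,"tx":0,"ty":0,"tz":0,"gripper":0.085},{"rx":0,"ry":0,"rz":-10,"tx":0,"ty":0,"tz":0,"gripper":0.085},{"rx":0,"ry":0,"rz":-10,"tx":0,"ty":0,"tz":0,"gripper":0.085},{"rx":0,"ry":0,"rz":-10,"tx":0,"ty":0,"tz":0,"gripper":0.085},{"rx":0,"ry":0,"rz":0,"tx":-0.04,"ty":-0.01,"tz":0,"gripper":0.085},{"rx":0,"ry":0,"rz":0,"tx":-0.04,"ty":-0.01,"tz":0,"gripper":0.085},{"rx":0,"ry":0,"rz":0,"tx":-0.04,"ty":-0.01,"tz":0,"gripper":0.085},{"rx":0,"ry":0,"rz":0,"tx":-0.04,"ty":-0.01,"tz":0,"gripper":0.085},{"rx":0,"ry":0,"rz":0,"tx":-0.04,"ty":-0.01,"tz":0,"gripper":0.085},{"rx":0,"ry":0,"rz":0,"tx":-0.04,"ty":-0.01,"tz":0,"gripper":0.085},{"rx":0,"ry":0,"rz":0,"tx":-0.04,"ty":-0.01,"tz":0,"gripper":0.085},{"rx":0,"ry":0,"rz":0,"tx":-0.04,"ty":-0.01,"tz":0,"gripper":0.085},{"rx":0,"ry":0,"rz":0,"tx":0,"ty":0,"tz":0,"gripper":0.085}]'; python3 look.py .584 -.114 pics/a1.png
python3 - <<'E'
from pk import *
g,c,p,r,o=pack(near=(.584,-.114)); A=np.c_[p[:,:2],np.ones(len(p))]; print('top slope',np.degrees(np.linalg.lstsq(A,p[:,2],rcond=None)[0][:2]))
E
```

```text
clock: 20.08
position: [0.6084, -0.165, 0.2414]
tcp_rot: [-1.754, -2.606, 0.0]
wrist_force: [0.8, 0.6, -0.6]
opening: 0.0851
grasp_force: 0.0
20.125 [ 0.608  -0.1635  0.2414] [[-0.378, 0.926, -0.001], [0.926, 0.378, 0.001], [0.001, -0.001, -1.0]]
top z 0.060982101744115245 ((582.9866943359375, -113.39675903320312), (52.94332504272461, 60.1962890625), 22.884248733520508) 3471 orange [ 0.57581064 -0.09587582  0.06197989] cam [ 0.5766863  -0.08702301  0.3850521 ]
top slope [0.0126686  0.12080497]
```

```bash
python3 -m inch '[{"rx":0,"ry":0,"rz":-0.7,"tx":0.026,"ty":-0.002,"tz":0,"gripper":0.085},{"rx":0,"ry":0,"rz":0,"tx":0.026,"ty":-0.002,"tz":0.02,"gripper":0.085},{"rx":0,"ry":0,"rz":0,"tx":0,"ty":0,"tz":0.05,"gripper":0.085},{"rx":0,"ry":0,"rz":0,"tx":0,"ty":0,"tz":0.05,"gripper":0.085},{"rx":0,"ry":0,"rz":0,"tx":0,"ty":0,"tz":0.05,"gripper":0.085},{"rx":0,"ry":0,"rz":0,"tx":0,"ty":0,"tz":0.03,"gripper":0.085},{"rx":0,"ry":0,"rz":0,"tx":0,"ty":0,"tz":0.014,"gripper":0.085},{"rx":0,"ry":0,"rz":0,"tx":0,"ty":0,"tz":0,"gripper":0.085},{"rx":0,"ry":0,"rz":0,"tx":0,"ty":0,"tz":0,"gripper":0.085}]'
```

```text
clock: 21.3
position: [0.5854, -0.1157, 0.0298]
tcp_rot: [1.727, 2.622, 0.002]
wrist_force: [1.4, 0.2, 0.4]
opening: 0.0849
grasp_force: 0.0
```

```bash
python3 -m inch '[{"rx":0,"ry":0,"rz":0,"tx":0,"ty":0,"tz":0.002,"gripper":0.085},{"rx":0,"ry":0,"rz":0,"tx":0,"ty":0,"tz":0,"gripper":0.02},{"rx":0,"ry":0,"rz":0,"tx":0,"ty":0,"tz":0,"gripper":0.02},{"rx":0,"ry":0,"rz":0,"tx":0,"ty":0,"tz":0,"gripper":0.02},{"rx":0,"ry":0,"rz":0,"tx":0,"ty":0,"tz":0,"gripper":0.02},{"rx":0,"ry":0,"rz":0,"tx":0,"ty":0,"tz":0,"gripper":0.02},{"rx":0,"ry":0,"rz":0,"tx":0,"ty":0,"tz":-0.04,"gripper":0.02},{"rx":0,"ry":0,"rz":0,"tx":0,"ty":0,"tz":-0.05,"gripper":0.02},{"rx":0,"ry":0,"rz":0,"tx":0,"ty":0,"tz":-0.05,"gripper":0.02},{"rx":0,"ry":0,"rz":0,"tx":0,"ty":0,"tz":-0.05,"gripper":0.02},{"rx":0,"ry":0,"rz":0,"tx":0,"ty":0,"tz":-0.03,"gripper":0.02},{"rx":0,"ry":0,"rz":0,"tx":0,"ty":0,"tz":0,"gripper":0.02},{"rx":0,"ry":0,"rz":0,"tx":0,"ty":0,"tz":0,"gripper":0.02}]' 60
cat > pitA.py <<'E'
import sys
from pk import *; import bay
bay.T=np.c_[-bay.bx,bay.by,-bay.bz]
P,M,s=bay.tcp(); g=cam('wrist'); c=cloud(g); t=(c-P)@M; H,S,V=cv2.split(cv2.cvtColor(g['image'],cv2.COLOR_BGR2HSV))
b=((H>100)&(H<125)&(S>120)&(V>40))|((H<18)&(S>140)&(V>80)); m=b&(t[...,2]<-.02)&(t[...,2]>-.045)&(abs(t[...,0])<.05)&(abs(t[...,1])<.045)
p=t[m]; k=np.polyfit(p[:,0],p[:,2],1); r=cv2.minAreaRect((p[:,:2]*1000).astype(np.float32)); a=k[0]; x0,y0=np.array(r[0])/1000
ctr=np.array([x0-.003-.03*a,y0,k[1]+k[0]*x0-.003*a+.03])
px=-np.array([1,0,a]); w=M@px; up=M@np.array([a,0,-1]) 
print('pitch slope',np.degrees(a).round(2),'rect',np.round(r[1],1),round(r[2],1),'n',m.sum(),'centre in tool',ctr.round(4),'pack nose below level',np.degrees(np.arctan2(-w[2],np.hypot(*w[:2]))).round(2))
bay.rep(bay.LEFT,ctr)
if len(sys.argv)>1: cv2.imwrite(sys.argv[1],g['image'])
E
python3 pitA.py; python3 -c "from h import *;print(np.degrees(state()['joints']).round(1))"
```

```text
clock: 22.92
position: [0.5829, -0.1156, 0.2442]
tcp_rot: [-1.727, -2.62, 0.001]
wrist_force: [0.3, -0.6, -5.5]
opening: 0.0512
grasp_force: 66.2
pitch slope 2.86 rect [59.8 65.5] 1.0 n 18040 centre in tool [-0.0006 -0.0062 -0.0035] pack nose below level -2.71
t 22.975 bay mm [ -24.6 -386.3  172. ] rot to go [  7.67  13.38 -58.92] F bay [ 1.7  0.1 -5. ] open 0.0512 TCP [ 0.5828 -0.1156  0.2439]
[-12.4  21.   96.6   0.   62.7 -35.6]
```

```bash
python3 - <<'E'
from pk import *; import bay
for n in ('top','scene'):
    g=cam(n); c=cloud(g); H,S,V=cv2.split(cv2.cvtColor(g['image'],cv2.COLOR_BGR2HSV)); bl=((H>100)&(H<125)&(S>110)&(V>40))|((H<18)&(S>130)&(V>80))
    d=c-bay.RIGHT; b=np.stack([d@bay.bx,d@bay.by,d@bay.bz],-1)
    k=bl&(abs(b[...,1])<.03)&(abs(b[...,0])<.06)&(abs(b[...,2]-.031)<.006); p=b[k]
    A=np.c_[p[:,:2],np.ones(len(p))]; e=np.linalg.lstsq(A,p[:,2],rcond=None)[0]; print(n,'B in bay',k.sum(),'z',e[2].round(4),'slopes',np.degrees(e[:2]).round(2),cv2.minAreaRect((p[:,:2]*1000).astype(np.float32)))
    d=c-bay.LEFT; b=np.stack([d@bay.bx,d@bay.by,d@bay.bz],-1); k=(abs(b[...,1])<.025)&(abs(b[...,0])<.045)&(abs(b[...,2]+.03)<.008); p=b[k]
    A=np.c_[p[:,:2],np.ones(len(p))]; e=np.linalg.lstsq(A,p[:,2],rcond=None)[0]; print('  L deck',k.sum(),e[2].round(4),np.degrees(e[:2]).round(2))
    P,M,s=bay.tcp(); t=(c-P)@M
    k=bl&(abs(t[...,1])<.024)&(abs(t[...,0])<.04)&(abs(t[...,2]+.032)<.006); p=t[k]
    if k.sum()>30: A=np.c_[p[:,:2],np.ones(len(p))]; e=np.linalg.lstsq(A,p[:,2],rcond=None)[0]; print('  held A',k.sum(),e[2].round(4),np.degrees(e[:2]).round(2),p.min(0).round(3),p.max(0).round(3))
g=cam('wrist'); c=cloud(g); P,M,s=bay.tcp(); t=(c-P)@M; H,S,V=cv2.split(cv2.cvtColor(g['image'],cv2.COLOR_BGR2HSV)); bl=((H>100)&(H<125)&(S>110)&(V>40))|((H<18)&(S>130)&(V>80))
k=bl&(abs(t[...,1])<.024)&(abs(t[...,0])<.04)&(abs(t[...,2]+.032)<.007); p=t[k]
for _ in range(6):
    A=np.c_[p[:,:2],np.ones(len(p))]; e=np.linalg.lstsq(A,p[:,2],rcond=None)[0]; r=p[:,2]-A@e; p=p[abs(r)<2*r.std()+1e-5]
print('wrist held A',len(p),e[2],np.degrees(e[:2]),r.std(),p.min(0),p.max(0)); cv2.imwrite('pics/heldA.png',g['image'])
E
```

```text
top B in bay 142 z 0.0305 slopes [ 1.76 -0.26] ((8.020660400390625, -1.3430652618408203), (53.259307861328125, 59.24855422973633), 83.53202056884766)
  L deck 257 -0.0307 [-0.02  0.88]
scene B in bay 129 z 0.0298 slopes [0.95 0.69] ((13.077627182006836, -3.271472930908203), (49.59274673461914, 56.41864776611328), 89.02381134033203)
  L deck 194 -0.0316 [0.4  0.76]
  held A 157 -0.0307 [-0.35 -0.42] [-0.031 -0.024 -0.036] [ 0.016  0.024 -0.026]
wrist held A 13275 -0.033522088721764064 [-0.64338965  0.22314384] 0.0005248833328439476 [-0.02561152 -0.02399996 -0.03493989] [ 0.03263098  0.02399714 -0.03211285]
```

View pics/heldA.png

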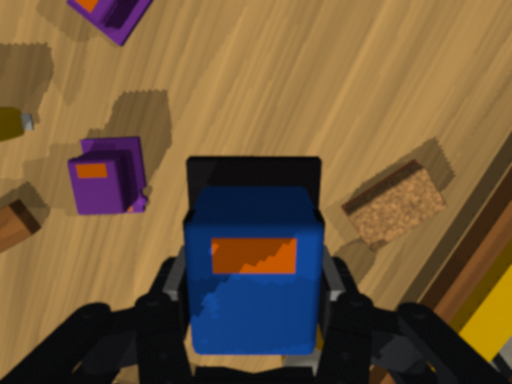

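The robust fit and the scene view show A held straight (pitch under 1°). B was held straight too: my earlier 4° pitch reading came from front-face points in the fit, so B now sits about 1.8° nose-up, to be pressed flat later. The picture shows A held squarely, tail up (button at (254,256)). Carry it to the left bay.

```bash
python3 -m inch '[{"rx":0,"ry":0,"rz":-10,"tx":0,"ty":0,"tz":0,"gripper":0.02},{"rx":0,"ry":0,"rz":-10,"tx":0,"ty":0,"tz":0,"gripper":0.02},{"rx":0,"ry":0,"rz":-10,"tx":0,"ty":0,"tz":0,"gripper":0.02},{"rx":0,"ry":0,"rz":-10,"tx":0,"ty":0,"tz":0,"gripper":0.02},{"rx":0,"ry":0,"rz":-10,"tx":0,"ty":0,"tz":0,"gripper":0.02},{"rx":0,"ry":0,"rz":-9.6,"tx":0,"ty":0,"tz":0,"gripper":0.02},{"rx":0,"ry":0,"rz":0,"tx":0.023,"ty":0.047,"tz":0,"gripper":0.02},{"rx":0,"ry":0,"rz":0,"tx":0.023,"ty":0.047,"tz":0,"gripper":0.02},{"rx":0,"ry":0,"rz":0,"tx":0.023,"ty":0.047,"tz":0,"gripper":0.02},{"rx":0,"ry":0,"rz":0,"tx":0.023,"ty":0.047,"tz":0,"gripper":0.02},{"rx":0,"ry":0,"rz":0,"tx":0.023,"ty":0.047,"tz":0,"gripper":0.02},{"rx":0,"ry":0,"rz":0,"tx":0.023,"ty":0.047,"tz":0,"gripper":0.02},{"rx":0,"ry":0,"rz":0,"tx":0.023,"ty":0.047,"tz":0,"gripper":0.02},{"rx":0,"ry":0,"rz":0,"tx":0.023,"ty":0.047,"tz":0,"gripper":0.02},{"rx":0,"ry":7.5,"rz":0,"tx":0,"ty":0,"tz":0,"gripper":0.02},{"rx":0,"ry":7.5,"rz":0,"tx":0,"ty":0,"tz":0,"gripper":0.02},{"rx":0,"ry":0,"rz":0,"tx":0,"ty":0,"tz":0,"gripper":0.02},{"rx":0,"ry":0,"rz":0,"tx":0,"ty":0,"tz":0,"gripper":0.02}]' >/dev/null
cat > fa.py <<'E'
from h import *; import bay
bay.T=np.c_[-bay.bx,bay.by,-bay.bz]
bay.rep(bay.LEFT,np.array([.0005,0,-.0024]))
E
cat > held.py <<'E'
from h import *; import bay
P,M,s=bay.tcp(); g=cam('wrist'); c=cloud(g); t=(c-P)@M; H,S,V=cv2.split(cv2.cvtColor(g['image'],cv2.COLOR_BGR2HSV)); bl=((H>100)&(H<125)&(S>110)&(V>40))|((H<18)&(S>130)&(V>80))
k=bl&(abs(t[...,1])<.024)&(abs(t[...,0])<.04)&(abs(t[...,2]+.032)<.007); p=t[k]
for _ in range(6):
    A=np.c_[p[:,:2],np.ones(len(p))]; e=np.linalg.lstsq(A,p[:,2],rcond=None)[0]; r=p[:,2]-A@e; p=p[abs(r)<2*r.std()+1e-5]
print('held: pitch slope',np.degrees(e[:2]).round(2),'z0',e[2].round(4),'x',p[:,0].min().round(4),p[:,0].max().round(4))
k=bl&(abs(t[...,1])<.04)&(abs(t[...,0])<.033)&(abs(t[...,2]-e[2])<.003); q=t[k]; print('y',np.percentile(q[:,1],[.5,99.5]).round(4), cv2.minAreaRect((q[:,:2]*1000).astype(np.float32)))
E
python3 fa.py; python3 held.py; python3 -c "from h import *;print(np.degrees(state()['joints']).round(1))"
```

```text
t 25.375 bay mm [-198.4   -8.3  126.4] rot to go [-0.11  0.05  0.28] F bay [ 1.3 -0.1 -5.4] open 0.0515 TCP [0.4484 0.2797 0.2459]
held: pitch slope [-0.63 -0.09] z0 -0.0336 x -0.0258 0.0323
y [-0.0242  0.0255] ((3.1211109161376953, 0.6314716339111328), (51.356258392333984, 59.686370849609375), 89.8911361694336)
[ 26.1  21.1  97.6   8.4  74.1 -60. ]
```

```bash
python3 -m inch '[{"rx":0,"ry":0,"rz":0.3,"tx":-0.02,"ty":0.004,"tz":0.04,"gripper":0.02},{"rx":0,"ry":0,"rz":0,"tx":-0.02,"ty":0.0038,"tz":0.04,"gripper":0.02},{"rx":0,"ry":0,"rz":0,"tx":-0.014,"ty":0,"tz":0.04,"gripper":0.02},{"rx":0,"ry":0,"rz":0,"tx":-0.015,"ty":0,"tz":0,"gripper":0.02},{"rx":0,"ry":0,"rz":0,"tx":-0.015,"ty":0,"tz":0,"gripper":0.02},{"rx":0,"ry":0,"rz":0,"tx":-0.015,"ty":0,"tz":0,"gripper":0.02},{"rx":0,"ry":0,"rz":0,"tx":0,"ty":0,"tz":0,"gripper":0.02},{"rx":0,"ry":0,"rz":0,"tx":0,"ty":0,"tz":0,"gripper":0.02}]' >/dev/null; python3 fa.py
python3 -m inch '[{"rx":0,"ry":0,"rz":0,"tx":0,"ty":0,"tz":0.003,"gripper":0.02},{"rx":0,"ry":0,"rz":0,"tx":0,"ty":0,"tz":0,"gripper":0.02}]' >/dev/null; python3 fa.py; python3 held.py
```

```text
t 26.425 bay mm [-99.5  -0.    7.7] rot to go [-0.04  0.01  0.02] F bay [ 0.5 -0.2 -5.4] open 0.0511 TCP [0.5137 0.2795 0.1057]
t 26.675 bay mm [-99.9  -0.1   3.9] rot to go [-0.08 -0.04  0.05] F bay [ 2.5 -0.8 -5.4] open 0.0509 TCP [0.5123 0.2796 0.1021]
held: pitch slope [-0.66 -0.03] z0 -0.0336 x -0.0258 0.0325
y [-0.0243  0.0255] ((3.0269317626953125, 0.5923900604248047), (59.920989990234375, 51.30029296875), 0.013313180766999722)
```

```bash
python3 -m inch '[{"rx":0,"ry":0,"rz":0,"tx":0,"ty":-0.0005,"tz":0.003,"gripper":0.02},{"rx":0,"ry":0,"rz":0,"tx":0,"ty":0,"tz":0,"gripper":0.02}]' >/dev/null; python3 fa.py
python3 -m inch '[{"rx":0,"ry":0,"rz":0,"tx":-0.006,"ty":0,"tz":0,"gripper":0.02},{"rx":0,"ry":0,"rz":0,"tx":-0.006,"ty":0,"tz":0,"gripper":0.02},{"rx":0,"ry":0,"rz":0,"tx":-0.006,"ty":0,"tz":0,"gripper":0.02},{"rx":0,"ry":0,"rz":0,"tx":0,"ty":0,"tz":0,"gripper":0.02}]' >/dev/null; python3 fa.py
python3 -m inch '[{"rx":0,"ry":0,"rz":0,"tx":-0.006,"ty":0,"tz":0,"gripper":0.02},{"rx":0,"ry":0,"rz":0,"tx":-0.006,"ty":0,"tz":0,"gripper":0.02},{"rx":0,"ry":0,"rz":0,"tx":-0.006,"ty":0,"tz":0,"gripper":0.02},{"rx":0,"ry":0,"rz":0,"tx":0,"ty":0,"tz":0,"gripper":0.02}]' >/dev/null; python3 fa.py
```

```text
t 26.975 bay mm [-99.6  -0.6   0.8] rot to go [-0.08 -0.04  0.03] F bay [ 1.8 -0.4 -5.8] open 0.0509 TCP [0.5117 0.2791 0.099 ]
t 27.475 bay mm [-80.7  -0.5   1.1] rot to go [-0.05  0.01  0.01] F bay [ 0.2  0.2 -5.1] open 0.0514 TCP [0.5299 0.2768 0.0944]
t 27.975 bay mm [-62.8  -0.5   1.1] rot to go [-0.05  0.01  0.01] F bay [ 1.1  0.6 -6. ] open 0.0511 TCP [0.547  0.2746 0.0898]
```

Free sliding. Continue under the lips.

```bash
python3 -m inch '[{"rx":0,"ry":0,"rz":0,"tx":-0.006,"ty":0,"tz":0,"gripper":0.02},{"rx":0,"ry":0,"rz":0,"tx":-0.006,"ty":0,"tz":0,"gripper":0.02},{"rx":0,"ry":0,"rz":0,"tx":-0.006,"ty":0,"tz":0,"gripper":0.02},{"rx":0,"ry":0,"rz":0,"tx":0,"ty":0,"tz":0,"gripper":0.02}]' >/dev/null; python3 fa.py
python3 -m inch '[{"rx":0,"ry":0,"rz":0,"tx":-0.006,"ty":0,"tz":0,"gripper":0.02},{"rx":0,"ry":0,"rz":0,"tx":-0.006,"ty":0,"tz":0,"gripper":0.02},{"rx":0,"ry":0,"rz":0,"tx":-0.006,"ty":0,"tz":0,"gripper":0.02},{"rx":0,"ry":0,"rz":0,"tx":0,"ty":0,"tz":0,"gripper":0.02}]' >/dev/null; python3 fa.py
python3 -m inch '[{"rx":0,"ry":0,"rz":0,"tx":-0.006,"ty":0,"tz":0,"gripper":0.02},{"rx":0,"ry":0,"rz":0,"tx":-0.006,"ty":0,"tz":0,"gripper":0.02},{"rx":0,"ry":0,"rz":0,"tx":0,"ty":0,"tz":0,"gripper":0.02}]' >/dev/null; python3 fa.py; python3 held.py
```

```text
t 28.475 bay mm [-44.8  -0.5   1.1] rot to go [-0.05  0.01  0.02] F bay [ 0.9  0.2 -5.2] open 0.0511 TCP [0.5643 0.2723 0.0851]
t 28.975 bay mm [-26.8  -0.5   1.1] rot to go [-0.05  0.01  0.01] F bay [ 1.5  0.2 -5.2] open 0.0513 TCP [0.5815 0.27   0.0805]
t 29.35 bay mm [-14.8  -0.5   1.2] rot to go [-0.05  0.01  0.02] F bay [ 0.5  0.  -4.6] open 0.051 TCP [0.593  0.2686 0.0774]
held: pitch slope [-0.7 -0.1] z0 -0.0336 x -0.0259 0.0323
y [-0.0244  0.0257] ((2.965381622314453, 0.6518287658691406), (51.61577606201172, 60.37840270996094), 89.37940979003906)
```

```bash
python3 -m inch '[{"rx":0,"ry":0,"rz":0,"tx":-0.006,"ty":0,"tz":0.0006,"gripper":0.02},{"rx":0,"ry":0,"rz":0,"tx":-0.002,"ty":0,"tz":0,"gripper":0.02},{"rx":0,"ry":0,"rz":0,"tx":0,"ty":0,"tz":0,"gripper":0.02}]' >/dev/null; python3 fa.py
python3 -m inch '[{"rx":0,"ry":0,"rz":0,"tx":-0.003,"ty":0,"tz":0,"gripper":0.02},{"rx":0,"ry":0,"rz":0,"tx":0,"ty":0,"tz":0,"gripper":0.02}]' >/dev/null; python3 fa.py
python3 -m inch '[{"rx":0,"ry":0,"rz":0,"tx":-0.003,"ty":0,"tz":0,"gripper":0.02},{"rx":0,"ry":0,"rz":0,"tx":0,"ty":0,"tz":0,"gripper":0.02}]' >/dev/null; python3 fa.py
python3 -m inch '[{"rx":0,"ry":0,"rz":0,"tx":-0.002,"ty":0,"tz":0,"gripper":0.02},{"rx":0,"ry":0,"rz":0,"tx":0,"ty":0,"tz":0,"gripper":0.02}]' >/dev/null; python3 fa.py
python3 -m inch '[{"rx":0,"ry":0,"rz":0,"tx":-0.002,"ty":0,"tz":0,"gripper":0.02},{"rx":0,"ry":0,"rz":0,"tx":0,"ty":0,"tz":0,"gripper":0.02}]' >/dev/null; python3 fa.py
```

```text
t 29.775 bay mm [-7.2 -0.5  0.5] rot to go [-0.06 -0.01  0.02] F bay [ 1.6 -0.5 -5.7] open 0.051 TCP [0.6001 0.2676 0.0748]
t 30.025 bay mm [-4.8 -0.5  0.3] rot to go [-0.08 -0.07  0.03] F bay [-1.5 -0.1 -4.9] open 0.0512 TCP [0.6024 0.2673 0.074 ]
t 30.275 bay mm [-1.5 -0.5  0.3] rot to go [-0.08 -0.02  0.03] F bay [-0.2 -0.6 -6.1] open 0.0509 TCP [0.6056 0.2668 0.0731]
t 30.525 bay mm [ 1.2 -0.4  0.6] rot to go [-0.05  0.06  0.03] F bay [ 0.9  0.  -7.5] open 0.051 TCP [0.6082 0.2666 0.0727]
t 30.775 bay mm [ 3.6 -0.4  0.8] rot to go [-0.03  0.12  0.03] F bay [ 3.2  0.8 -6.7] open 0.051 TCP [0.6106 0.2663 0.0723]
```

```bash
python3 -m inch '[{"rx":0,"ry":0,"rz":0,"tx":-0.003,"ty":0,"tz":0,"gripper":0.02},{"rx":0,"ry":0,"rz":0,"tx":0,"ty":0,"tz":0,"gripper":0.02}]' >/dev/null; python3 fa.py
python3 -m inch '[{"rx":0,"ry":0,"rz":0,"tx":-0.001,"ty":0,"tz":0,"gripper":0.02},{"rx":0,"ry":0,"rz":0,"tx":0,"ty":0,"tz":0,"gripper":0.02}]' >/dev/null; python3 fa.py
python3 -m inch '[{"rx":0,"ry":0,"rz":0,"tx":-0.001,"ty":0,"tz":0,"gripper":0.02},{"rx":0,"ry":0,"rz":0,"tx":0,"ty":0,"tz":0,"gripper":0.02}]' >/dev/null; python3 fa.py
python3 -m inch '[{"rx":0,"ry":0,"rz":0,"tx":-0.001,"ty":0,"tz":0,"gripper":0.02},{"rx":0,"ry":0,"rz":0,"tx":0,"ty":0,"tz":0,"gripper":0.02}]' >/dev/null; python3 fa.py
```

```text
t 31.025 bay mm [ 6.9 -0.3  1. ] rot to go [-0.02  0.15  0.03] F bay [ 5.9  0.5 -6.6] open 0.0513 TCP [0.6138 0.2659 0.0716]
t 31.275 bay mm [ 7.1 -0.3  0.9] rot to go [-0.04  0.06  0.03] F bay [ 4.  -0.2 -4.3] open 0.0514 TCP [0.614  0.2659 0.0715]
t 31.525 bay mm [ 7.7 -0.4  0.6] rot to go [-0.06  0.01  0.03] F bay [ 3.7 -0.1 -4.4] open 0.0511 TCP [0.6144 0.2658 0.071 ]
t 31.775 bay mm [ 8.7 -0.4  0.4] rot to go [-0.06 -0.    0.03] F bay [ 3.2  0.3 -5.4] open 0.0511 TCP [0.6153 0.2657 0.0706]
```

```bash
python3 -m inch '[{"rx":0,"ry":0,"rz":0,"tx":-0.001,"ty":0,"tz":0,"gripper":0.02},{"rx":0,"ry":0,"rz":0,"tx":0,"ty":0,"tz":0,"gripper":0.02}]' >/dev/null; python3 fa.py
python3 -m inch '[{"rx":0,"ry":0,"rz":0,"tx":-0.001,"ty":0,"tz":0,"gripper":0.02},{"rx":0,"ry":0,"rz":0,"tx":0,"ty":0,"tz":0,"gripper":0.02}]' >/dev/null; python3 fa.py
```

```text
t 32.025 bay mm [ 9.3 -0.4  0.5] rot to go [-0.06 -0.05  0.03] F bay [ 0.   1.2 -4.1] open 0.0513 TCP [0.6159 0.2656 0.0705]
t 32.275 bay mm [ 9.9 -0.5  0.5] rot to go [-0.07 -0.1   0.03] F bay [-3.   1.4 -3.2] open 0.0514 TCP [0.6165 0.2655 0.0703]
```

The stop is felt at about 9.5, as predicted. Release and lift.

```bash
python3 -m inch '[{"rx":0,"ry":0,"rz":0,"tx":0,"ty":0,"tz":0,"gripper":0.075},{"rx":0,"ry":0,"rz":0,"tx":0,"ty":0,"tz":0,"gripper":0.075},{"rx":0,"ry":0,"rz":0,"tx":0,"ty":0,"tz":0,"gripper":0.075},{"rx":0,"ry":0,"rz":0,"tx":0,"ty":0,"tz":-0.03,"gripper":0.085},{"rx":0,"ry":0,"rz":0,"tx":0,"ty":0,"tz":-0.05,"gripper":0.085},{"rx":0,"ry":0,"rz":0,"tx":-0.03,"ty":-0.03,"tz":-0.05,"gripper":0.085},{"rx":0,"ry":0,"rz":0,"tx":-0.03,"ty":-0.03,"tz":-0.05,"gripper":0.085},{"rx":0,"ry":0,"rz":0,"tx":-0.02,"ty":0,"tz":0,"gripper":0.085},{"rx":0,"ry":0,"rz":0,"tx":0,"ty":0,"tz":0,"gripper":0.085},{"rx":0,"ry":0,"rz":0,"tx":0,"ty":0,"tz":0,"gripper":0.085}]'; python3 chk.py; python3 red.py
```

```text
clock: 33.52
position: [0.7277, 0.1936, 0.2188]
tcp_rot: [-0.187, -2.872, -0.023]
wrist_force: [0.5, -0.4, -0.2]
opening: 0.0853
grasp_force: 0.0
R deck z -0.0299 pitch -0.41 752
R pack top rect ((9.846733093261719, -0.4161186218261719), (52.6817741394043, 59.79938888549805), 89.8937759399414) z x y 0.0319 [ 1.82 -0.53]
  copper x [0.046  0.0602] z -0.0153
L deck z -0.0299 pitch -0.65 476
L pack top rect ((6.344793319702148, -0.1318798065185547), (51.587284088134766, 59.726749420166016), 89.96476745605469) z x y 0.0302 [-0.51  0.4 ]
  copper x [0.0423 0.055 ] z -0.0186
R 1054 x pct [0.0593 0.0598 0.0621 0.0668 0.0721] z [-0.0259 -0.0035 -0.0013] y [-0.043   0.0401]
L 1059 x pct [0.054  0.0547 0.0569 0.0616 0.0668] z [-0.0293 -0.0034 -0.0012] y [-0.041  0.041]
```

View pics/red.png

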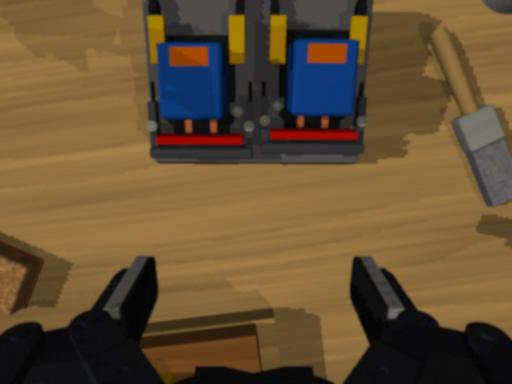

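Both packs are in, with noses at the red stops (row 140; B on the left of this flipped view, A on the right). A is flat at s=9.3. B is still about 2° nose-up, so I'll press its nose down with closed fingers.

```bash
cat > fb.py <<'E'
from h import *; import bay
bay.T=np.c_[-bay.bx,bay.by,-bay.bz]; bay.rep(bay.RIGHT,np.zeros(3))
E
python3 fb.py
```

```text
t 33.625 bay mm [ 87.5  50.8 172.7] rot to go [-0.1  -0.08  0.08] F bay [-0.4 -0.7 -0.4] open 0.0848 TCP [0.7277 0.1939 0.2191]
```

```bash
python3 -m inch '[{"rx":0,"ry":0,"rz":0,"tx":0.028,"ty":-0.025,"tz":0,"gripper":0},{"rx":0,"ry":0,"rz":0,"tx":0.028,"ty":-0.025,"tz":0,"gripper":0},{"rx":0,"ry":0,"rz":0,"tx":0,"ty":0,"tz":0.04,"gripper":0},{"rx":0,"ry":0,"rz":0,"tx":0,"ty":0,"tz":0.04,"gripper":0},{"rx":0,"ry":0,"rz":0,"tx":0,"ty":0,"tz":0.04,"gripper":0},{"rx":0,"ry":0,"rz":0,"tx":0,"ty":0,"tz":0,"gripper":0},{"rx":0,"ry":0,"rz":0,"tx":0,"ty":0,"tz":0,"gripper":0}]' >/dev/null; python3 fb.py
python3 -m inch '[{"rx":0,"ry":0,"rz":0,"tx":0,"ty":0,"tz":0.01,"gripper":0},{"rx":0,"ry":0,"rz":0,"tx":0,"ty":0,"tz":0.005,"gripper":0},{"rx":0,"ry":0,"rz":0,"tx":0,"ty":0,"tz":0,"gripper":0}]' >/dev/null; python3 fb.py
```

```text
t 34.5 bay mm [33.   0.7 55.2] rot to go [-0.03  0.1   0.07] F bay [0.4 0.8 0.9] open 0.0004 TCP [0.6388 0.1552 0.1198]
t 34.875 bay mm [32.3 -0.  38.3] rot to go [-0.07 -0.03  0.03] F bay [-0.3 -0.6  0.7] open -0.0002 TCP [0.6337 0.1551 0.1036]
```

```bash
python3 -m inch '[{"rx":0,"ry":0,"rz":0,"tx":0,"ty":0,"tz":0.004,"gripper":0},{"rx":0,"ry":0,"rz":0,"tx":0,"ty":0,"tz":0,"gripper":0}]' >/dev/null; python3 fb.py
python3 -m inch '[{"rx":0,"ry":0,"rz":0,"tx":0,"ty":0,"tz":0.0015,"gripper":0},{"rx":0,"ry":0,"rz":0,"tx":0,"ty":0,"tz":0,"gripper":0}]' >/dev/null; python3 fb.py
python3 -m inch '[{"rx":0,"ry":0,"rz":0,"tx":0,"ty":0,"tz":0.0015,"gripper":0},{"rx":0,"ry":0,"rz":0,"tx":0,"ty":0,"tz":0,"gripper":0}]' >/dev/null; python3 fb.py
```

```text
t 35.125 bay mm [32.4 -0.  34.2] rot to go [-0.07 -0.03  0.03] F bay [-0.9 -0.  -0.2] open -0.0002 TCP [0.6328 0.1552 0.0997]
t 35.375 bay mm [32.5  0.  32.9] rot to go [-0.06 -0.01  0.03] F bay [ 0.2 -0.1 -0. ] open 0.0002 TCP [0.6325 0.1553 0.0984]
t 35.625 bay mm [32.8  0.1 31.8] rot to go [-0.05  0.05  0.03] F bay [0.8 0.4 1.4] open -0.0001 TCP [0.6326 0.1554 0.0972]
```

Touching. Press on in 1 mm steps.

```bash
python3 -m inch '[{"rx":0,"ry":0,"rz":0,"tx":0,"ty":0,"tz":0.001,"gripper":0},{"rx":0,"ry":0,"rz":0,"tx":0,"ty":0,"tz":0,"gripper":0}]' >/dev/null; python3 fb.py
python3 -m inch '[{"rx":0,"ry":0,"rz":0,"tx":0,"ty":0,"tz":0.001,"gripper":0},{"rx":0,"ry":0,"rz":0,"tx":0,"ty":0,"tz":0,"gripper":0}]' >/dev/null; python3 fb.py
python3 -m inch '[{"rx":0,"ry":0,"rz":0,"tx":0,"ty":0,"tz":0.001,"gripper":0},{"rx":0,"ry":0,"rz":0,"tx":0,"ty":0,"tz":0,"gripper":0}]' >/dev/null; python3 fb.py
```

```text
t 35.875 bay mm [33.2  0.2 31.1] rot to go [-0.04  0.1   0.03] F bay [3.3 0.1 3.8] open -0.0003 TCP [0.6327 0.1554 0.0964]
t 36.125 bay mm [32.6  0.1 29.6] rot to go [-0.05  0.02  0.03] F bay [ 3.4 -0.3  3.6] open -0.0002 TCP [0.6318 0.1555 0.0951]
t 36.375 bay mm [32.7  0.2 29.5] rot to go [-0.04  0.05  0.04] F bay [ 1.2 -1.   7.8] open 0.0 TCP [0.6319 0.1555 0.095 ]
```

It dropped about 1.5 mm and then became firm: the nose is now on the floor. Lift clear and check.

```bash
python3 -m inch '[{"rx":0,"ry":0,"rz":0,"tx":0,"ty":0,"tz":-0.02,"gripper":0},{"rx":0,"ry":0,"rz":0,"tx":0,"ty":0,"tz":-0.05,"gripper":0},{"rx":0,"ry":0,"rz":0,"tx":-0.03,"ty":0.03,"tz":-0.04,"gripper":0},{"rx":0,"ry":0,"rz":0,"tx":-0.03,"ty":0.02,"tz":-0.03,"gripper":0},{"rx":0,"ry":0,"rz":0,"tx":0,"ty":0,"tz":0,"gripper":0},{"rx":0,"ry":0,"rz":0,"tx":0,"ty":0,"tz":0,"gripper":0}]' >/dev/null; python3 chk.py; python3 red.py; python3 fb.py
python3 -c "
import cv2;im=cv2.imread('pics/red.png')[0:190,120:400];cv2.imwrite('pics/fin.png',cv2.resize(im,None,fx=2.8,fy=2.8,interpolation=cv2.INTER_CUBIC))"
```

```text
R deck z -0.0298 pitch -0.56 765
R pack top rect ((11.462959289550781, -0.04807472229003906), (51.73813247680664, 59.482051849365234), 89.70469665527344) z x y 0.0301 [-0.48 -0.33]
  copper x [0.0475 0.0601] z -0.0187
L deck z -0.0297 pitch 2.07 503
L pack top rect ((6.307977676391602, -0.05785369873046875), (51.588443756103516, 59.5434684753418), 89.85551452636719) z x y 0.0302 [-0.58  0.5 ]
  copper x [0.0418 0.0665] z -0.0187
R 1065 x pct [0.0594 0.0597 0.0616 0.0662 0.0722] z [-0.0299 -0.0034 -0.0012] y [-0.0415  0.0401]
L 1060 x pct [0.0543 0.0547 0.0568 0.0612 0.0669] z [-0.0298 -0.0033 -0.0012] y [-0.041   0.0435]
t 37.225 bay mm [ 91.3  49.4 166.9] rot to go [-0.12 -0.19  0.01] F bay [-0.9  0.6 -0.3] open -0.0003 TCP [0.7296 0.1923 0.2126]
```

View pics/fin.png

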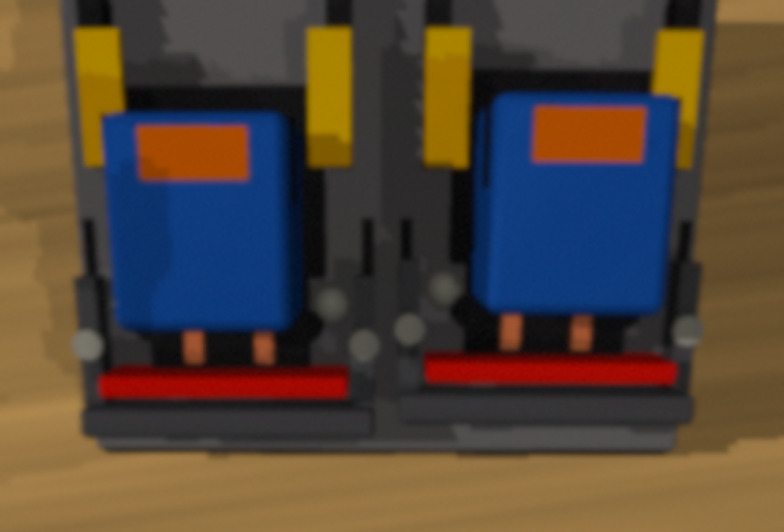

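Both packs lie flat, noses on the red stops (crop rows 360–385). B's centre is at 14.5 mm (14.5 predicted) and A's at 9.3 mm (9.5 predicted). The hand is clear, so I'm handing in.

```bash
python3 -c "from cell import job_done;print(job_done())"
```

```text
the job is handed in; nothing more can be done
None
```

I handed the job in after about 37 s: both blue packs measured flat and home on their stops (A in the left bay, B in the right), with the hand clear; I could not read the plunger values and no verdict came back.

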